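# Pack the slide-cassette drawer flush with spacer plates and shut it

### The job

Lay every slide cassette on the trolley flat in the drawer's magazine, between the corner guides, and fill the rest of its height with a combination of the aluminium spacer plates, above, below or between the cassettes, so that the stack ends flush with the magazine's top edge, 72 mm above its floor (within 2 mm; every cassette and plate has a thickness that is a multiple of 4 mm). Leave the spacers that you do not need lying flat on the trolley, clear of the drawer, then push the drawer fully home. Do not disturb the gel bottle or the bowl.

Things in the scene. Friction and masses are not known exactly. Their poses are not given: they have to be found in the camera images.
- drawer (a joint): The unit's only drawer: 0 = fully home (its front panel meets the unit's front), grows as it is drawn out towards the robot, up to 0.140 m; starts 0.120 to 0.135 m out. About 3 N of friction plus light damping; it stays where it is left and stops dead at 0.
- well (a point): Centre of the magazine's floor in the drawer (moves with it), about 14 mm above the trolley; x points into the unit (closing direction), z up. Free inside, 72 mm deep: 102 mm along x (front panel to rear plate), 70 mm along y (between the corner guides), so an 88 x 56 plate lies lengthwise along x with 7 mm to spare on every side. The outer face of the front panel is at x = -63 mm.
- well_top (a point): Middle of the magazine's mouth, 72 mm above the floor: front panel (160 mm wide), rear plate and guides all end at this height. The guides (13 mm along x, 6 mm thick) stand only at the four corners: 76 mm along x is open for fingers in the middle of both long sides. Beyond are low drawer sides, 22 mm high, inner faces at y = +-71 mm.
- handle (a point): Middle of the drawer's bar handle (a horizontal bar about 90 mm long along the drawer front, 11 mm thick, 35 mm out from the front panel, some 64 mm above the trolley). Push here towards the unit to close.
- unit: The white bench-top unit holding the drawer, fixed to the trolley: 130 x 174 mm, 102 mm high; origin at the centre of its underside, x points away from the robot (the closing direction); its front is at x = -65 mm. Its roof leaves only 6 mm over the magazine's edge, so the drawer can be loaded only while it is out.
- slim_a: Loose slim slide cassette: closed flat white plastic box 88 x 56 mm, 12 mm thick, with one grey snap tab in the middle of each long edge; lies flat on the trolley or in the drawer; origin: centre of its underside; x along its length, z up. May be absent (None).
- slim_b: Loose slim slide cassette: closed flat white plastic box 88 x 56 mm, 12 mm thick, with one grey snap tab in the middle of each long edge; lies flat on the trolley or in the drawer; origin: centre of its underside; x along its length, z up. May be absent (None).
- thick_a: Loose thick slide cassette: closed flat white plastic box 88 x 56 mm, 20 mm thick, with two grey snap tabs near the ends of each long edge; lies flat on the trolley or in the drawer; origin: centre of its underside; x along its length, z up. May be absent (None).
- thick_b: Loose thick slide cassette: closed flat white plastic box 88 x 56 mm, 20 mm thick, with two grey snap tabs near the ends of each long edge; lies flat on the trolley or in the drawer; origin: centre of its underside; x along its length, z up. May be absent (None).
- spacer8: Loose plain aluminium plate 88 x 56 mm, exactly 8 mm thick, marked on its upper face with 2 dark drilled dots (one dot for each 4 mm of thickness). Origin: centre of its underside; x along its length, z up. Starts lying flat on the trolley.
- spacer12a: Loose plain aluminium plate 88 x 56 mm, exactly 12 mm thick, marked on its upper face with 3 dark drilled dots (one dot for each 4 mm of thickness). Origin: centre of its underside; x along its length, z up. Starts lying flat on the trolley.
- spacer12b: Loose plain aluminium plate 88 x 56 mm, exactly 12 mm thick, marked on its upper face with 3 dark drilled dots (one dot for each 4 mm of thickness). Origin: centre of its underside; x along its length, z up. Starts lying flat on the trolley.
- spacer16: Loose plain aluminium plate 88 x 56 mm, exactly 16 mm thick, marked on its upper face with 4 dark drilled dots (one dot for each 4 mm of thickness). Origin: centre of its underside; x along its length, z up. Starts lying flat on the trolley.
- gel_bottle: Bystander: gel bottle, 56 mm across, 110 mm high, right of the unit. Origin: centre of underside.
- steel_bowl: Bystander: steel bowl, 90 mm across, 40 mm high, left of the unit. Origin: centre of underside.
There are look-alikes about, which are no part of the job. Leave any orange look-alike of the slim_b alone.

How it is judged:
On the way, in this order (a step that is already met when the one before it is completed fails the run):
1. with the drawer still out, all cassettes and enough spacers lie released in the magazine, flush with its top edge (z of slim_a in the frame of well between -0.002 and 0.0625 m and angle between each of slim_a, slim_b, thick_a, thick_b's own z axis and vertical below 0.06 rad and x of slim_a in the frame of well between -0.014 and 0.014 m and y of slim_a in the frame of well between -0.014 and 0.014 m and z of slim_b in the frame of well between -0.002 and 0.0625 m and x of slim_b in the frame of well between -0.014 and 0.014 m and y of slim_b in the frame of well between -0.014 and 0.014 m and z of thick_a in the frame of well between -0.002 and 0.0545 m and x of thick_a in the frame of well between -0.014 and 0.014 m and y of thick_a in the frame of well between -0.014 and 0.014 m and z of thick_b in the frame of well between -0.002 and 0.0545 m and x of thick_b in the frame of well between -0.014 and 0.014 m and y of thick_b in the frame of well between -0.014 and 0.014 m and ((z of spacer8 in the frame of well between -0.002 and 0.0665 m and angle between spacer8's own z axis and vertical below 0.06 rad and x of spacer8 in the frame of well between -0.014 and 0.014 m and y of spacer8 in the frame of well between -0.014 and 0.014 m) or (height (world z) of spacer8 between -0.01 and 0.008 m and horizontal distance between spacer8 and well above 0.1 m)) and ((z of spacer12a in the frame of well between -0.002 and 0.0625 m and angle between spacer12a's own z axis and vertical below 0.06 rad and x of spacer12a in the frame of well between -0.014 and 0.014 m and y of spacer12a in the frame of well between -0.014 and 0.014 m) or (height (world z) of spacer12a between -0.01 and 0.008 m and horizontal distance between spacer12a and well above 0.1 m)) and ((z of spacer12b in the frame of well between -0.002 and 0.0625 m and angle between spacer12b's own z axis and vertical below 0.06 rad and x of spacer12b in the frame of well between -0.014 and 0.014 m and y of spacer12b in the frame of well between -0.014 and 0.014 m) or (height (world z) of spacer12b between -0.01 and 0.008 m and horizontal distance between spacer12b and well above 0.1 m)) and ((z of spacer16 in the frame of well between -0.002 and 0.0585 m and angle between spacer16's own z axis and vertical below 0.06 rad and x of spacer16 in the frame of well between -0.014 and 0.014 m and y of spacer16 in the frame of well between -0.014 and 0.014 m) or (height (world z) of spacer16 between -0.01 and 0.008 m and horizontal distance between spacer16 and well above 0.1 m)) and (((z of slim_a in the frame of well between -0.002 and 0.0625 m and angle between slim_a's own z axis and vertical below 0.06 rad and x of slim_a in the frame of well between -0.014 and 0.014 m and y of slim_a in the frame of well between -0.014 and 0.014 m) and z of slim_a in the frame of well above 0.0575 m) or ((z of slim_b in the frame of well between -0.002 and 0.0625 m and angle between slim_b's own z axis and vertical below 0.06 rad and x of slim_b in the frame of well between -0.014 and 0.014 m and y of slim_b in the frame of well between -0.014 and 0.014 m) and z of slim_b in the frame of well above 0.0575 m) or ((z of thick_a in the frame of well between -0.002 and 0.0545 m and angle between thick_a's own z axis and vertical below 0.06 rad and x of thick_a in the frame of well between -0.014 and 0.014 m and y of thick_a in the frame of well between -0.014 and 0.014 m) and z of thick_a in the frame of well above 0.0495 m) or ((z of thick_b in the frame of well between -0.002 and 0.0545 m and angle between thick_b's own z axis and vertical below 0.06 rad and x of thick_b in the frame of well between -0.014 and 0.014 m and y of thick_b in the frame of well between -0.014 and 0.014 m) and z of thick_b in the frame of well above 0.0495 m) or ((z of spacer8 in the frame of well between -0.002 and 0.0665 m and angle between spacer8's own z axis and vertical below 0.06 rad and x of spacer8 in the frame of well between -0.014 and 0.014 m and y of spacer8 in the frame of well between -0.014 and 0.014 m) and z of spacer8 in the frame of well above 0.0615 m) or ((z of spacer12a in the frame of well between -0.002 and 0.0625 m and angle between spacer12a's own z axis and vertical below 0.06 rad and x of spacer12a in the frame of well between -0.014 and 0.014 m and y of spacer12a in the frame of well between -0.014 and 0.014 m) and z of spacer12a in the frame of well above 0.0575 m) or ((z of spacer12b in the frame of well between -0.002 and 0.0625 m and angle between spacer12b's own z axis and vertical below 0.06 rad and x of spacer12b in the frame of well between -0.014 and 0.014 m and y of spacer12b in the frame of well between -0.014 and 0.014 m) and z of spacer12b in the frame of well above 0.0575 m) or ((z of spacer16 in the frame of well between -0.002 and 0.0585 m and angle between spacer16's own z axis and vertical below 0.06 rad and x of spacer16 in the frame of well between -0.014 and 0.014 m and y of spacer16 in the frame of well between -0.014 and 0.014 m) and z of spacer16 in the frame of well above 0.0535 m)) and value of joint drawer above 0.08 m and contact force between the fingers and anything else below 0.5 N), for 0.3 s.
2. the drawer is pushed home (value of joint drawer below 0.004 m), for 0.2 s.
At the end, for the whole second after the job is handed in: Every cassette lies flat in the magazine, within 14 mm of its middle; the stack ends within 2.5 mm of the magazine's edge, nothing higher; every other spacer lies on the trolley, 100 mm or more from the magazine's middle; the drawer is within 4 mm of home (z of slim_a in the frame of well between -0.002 and 0.0625 m and angle between each of slim_a, slim_b, thick_a, thick_b's own z axis and vertical below 0.06 rad and x of slim_a in the frame of well between -0.014 and 0.014 m and y of slim_a in the frame of well between -0.014 and 0.014 m and z of slim_b in the frame of well between -0.002 and 0.0625 m and x of slim_b in the frame of well between -0.014 and 0.014 m and y of slim_b in the frame of well between -0.014 and 0.014 m and z of thick_a in the frame of well between -0.002 and 0.0545 m and x of thick_a in the frame of well between -0.014 and 0.014 m and y of thick_a in the frame of well between -0.014 and 0.014 m and z of thick_b in the frame of well between -0.002 and 0.0545 m and x of thick_b in the frame of well between -0.014 and 0.014 m and y of thick_b in the frame of well between -0.014 and 0.014 m and ((z of spacer8 in the frame of well between -0.002 and 0.0665 m and angle between spacer8's own z axis and vertical below 0.06 rad and x of spacer8 in the frame of well between -0.014 and 0.014 m and y of spacer8 in the frame of well between -0.014 and 0.014 m) or (height (world z) of spacer8 between -0.01 and 0.008 m and horizontal distance between spacer8 and well above 0.1 m)) and ((z of spacer12a in the frame of well between -0.002 and 0.0625 m and angle between spacer12a's own z axis and vertical below 0.06 rad and x of spacer12a in the frame of well between -0.014 and 0.014 m and y of spacer12a in the frame of well between -0.014 and 0.014 m) or (height (world z) of spacer12a between -0.01 and 0.008 m and horizontal distance between spacer12a and well above 0.1 m)) and ((z of spacer12b in the frame of well between -0.002 and 0.0625 m and angle between spacer12b's own z axis and vertical below 0.06 rad and x of spacer12b in the frame of well between -0.014 and 0.014 m and y of spacer12b in the frame of well between -0.014 and 0.014 m) or (height (world z) of spacer12b between -0.01 and 0.008 m and horizontal distance between spacer12b and well above 0.1 m)) and ((z of spacer16 in the frame of well between -0.002 and 0.0585 m and angle between spacer16's own z axis and vertical below 0.06 rad and x of spacer16 in the frame of well between -0.014 and 0.014 m and y of spacer16 in the frame of well between -0.014 and 0.014 m) or (height (world z) of spacer16 between -0.01 and 0.008 m and horizontal distance between spacer16 and well above 0.1 m)) and (((z of slim_a in the frame of well between -0.002 and 0.0625 m and angle between slim_a's own z axis and vertical below 0.06 rad and x of slim_a in the frame of well between -0.014 and 0.014 m and y of slim_a in the frame of well between -0.014 and 0.014 m) and z of slim_a in the frame of well above 0.0575 m) or ((z of slim_b in the frame of well between -0.002 and 0.0625 m and angle between slim_b's own z axis and vertical below 0.06 rad and x of slim_b in the frame of well between -0.014 and 0.014 m and y of slim_b in the frame of well between -0.014 and 0.014 m) and z of slim_b in the frame of well above 0.0575 m) or ((z of thick_a in the frame of well between -0.002 and 0.0545 m and angle between thick_a's own z axis and vertical below 0.06 rad and x of thick_a in the frame of well between -0.014 and 0.014 m and y of thick_a in the frame of well between -0.014 and 0.014 m) and z of thick_a in the frame of well above 0.0495 m) or ((z of thick_b in the frame of well between -0.002 and 0.0545 m and angle between thick_b's own z axis and vertical below 0.06 rad and x of thick_b in the frame of well between -0.014 and 0.014 m and y of thick_b in the frame of well between -0.014 and 0.014 m) and z of thick_b in the frame of well above 0.0495 m) or ((z of spacer8 in the frame of well between -0.002 and 0.0665 m and angle between spacer8's own z axis and vertical below 0.06 rad and x of spacer8 in the frame of well between -0.014 and 0.014 m and y of spacer8 in the frame of well between -0.014 and 0.014 m) and z of spacer8 in the frame of well above 0.0615 m) or ((z of spacer12a in the frame of well between -0.002 and 0.0625 m and angle between spacer12a's own z axis and vertical below 0.06 rad and x of spacer12a in the frame of well between -0.014 and 0.014 m and y of spacer12a in the frame of well between -0.014 and 0.014 m) and z of spacer12a in the frame of well above 0.0575 m) or ((z of spacer12b in the frame of well between -0.002 and 0.0625 m and angle between spacer12b's own z axis and vertical below 0.06 rad and x of spacer12b in the frame of well between -0.014 and 0.014 m and y of spacer12b in the frame of well between -0.014 and 0.014 m) and z of spacer12b in the frame of well above 0.0575 m) or ((z of spacer16 in the frame of well between -0.002 and 0.0585 m and angle between spacer16's own z axis and vertical below 0.06 rad and x of spacer16 in the frame of well between -0.014 and 0.014 m and y of spacer16 in the frame of well between -0.014 and 0.014 m) and z of spacer16 in the frame of well above 0.0535 m)) and value of joint drawer below 0.004 m); the robot touches nothing.
It fails at once if the gel bottle is shifted more than 30 mm (distance of gel_bottle from where it was at the start of the episode above 0.03 m).
It fails at once if the steel bowl is shifted more than 30 mm (distance of steel_bowl from where it was at the start of the episode above 0.03 m).
Of slim_a, slim_b, thick_a, thick_b only 2 to 4 are there at a start; the rules pass over those that are not, and their reading is None.
At some moment in a run one of slim_a, slim_b, thick_a, thick_b, spacer8, spacer12a, spacer12b, spacer16 may be knocked a few centimetres aside while the robot is not near it.
It also fails if it takes over 184 s, if anything falls off the work surface, if the arm or the gripper's body presses on something with over 40 N, if the wrist force passes 120 N, or if a joint passes its speed limit or range.

### The arm

A 6-joint arm with a two-finger parallel gripper is mounted at the origin on the work surface. World frame = base frame: x ahead of the robot, y to its left, z up, the work surface at z = 0. Lengths are in m, angles in rad, forces in N, time in s.
With the tool pointing down it reaches from about 0.35 to 0.85 m from the base axis. Payload 8.1 kg.
Tool frame: the origin (TCP) lies at the very end of the fingers, on their centre line; the grasp point (between the pads) lies 19 mm behind it; z points along the fingers, y is the line along which they close (so a half turn about z gives the same grasp; the last joint's range is limited). The gripper opens to 85 mm and grips with 20 to 120 N. Pads are 22 mm wide; open, the fingers measure 114 mm over their backs; the gripper's body (76 mm by 85 mm) begins 54 mm behind the grasp point. The pads swing forward as they close: fully open they stand 13 mm farther back than shut.
Start: joints at [1.154, 0.13, 1.488, -0, 1.523, -0.085], TCP at [0.195, 0.567, 0.231] pointing down, gripper open.
Joint ranges: [-2.96, 2.96], [-0.89, 2.26], [0.02, 2.5], [-1.34, 4.48], [0, 2.73], [-2.66, 2.66]. Speed limits (rad/s): [2.39, 2.39, 2.79, 3.14, 3.14, 3.14].

### API

Orientations are given as a unit quaternion [x, y, z, w].
In Python, from cell import ctrl, imaging, finder gives the robot as it stands.
- The arm moves only by the tool jog_arm, never from a script. Its argument "plan" is a list of rows, each an object of numbers: "tx", "ty", "tz": the shift along the tool's x, y, z scaled (see below); "spin": the turn about the tool's z scaled (see below). A call has 1 to 8 rows; each row shifts and turns the commanded pose from where the row before left it, along the tool's axes as they then stand; what a row does not reach is not made up. The controller multiplies each number of a shift by 4 cm and each number of a turn by 0.08 rad. A row lasts 1/10 s, in which the tool goes at most 50 mm and 8.59 degrees, less where a joint would pass 70% of its speed; a pose out of reach is approached as far as the arm can. A call with a number of a shift or a turn outside -1 to 1 is refused whole. A call with a gripper value outside its range is refused whole. "gripper" is the opening, from -1 (shut) to 1 (fully open), so that 0 is half open, set as the call begins (left out, the last holds). The fingers move at their own pace and stop on an object; "grip_force" is the grip in N (left out, the last holds). Time passes only in rows, so rows that do not move let the fingers close. It gives the time, the measured TCP pose, the force, the opening and the grip force at its end, in the units of the state.
- ctrl.get_state(): the state, without advancing time (a new reading comes with each control period).
- imaging.capture(name): name is "side" or "top" or "wrist"; returns a dict with "color" (400x640x3 uint8, red, green, blue), "z_map" (400x640 float32, m along the optical axis (not along the pixel's ray), 0 where there is no reading), "intrinsics" (3x3 intrinsics, pixels), "world_to_cam" (4x4, takes a point from world to camera coordinates). Camera axes: x right, y down, z forward; pixel columns grow to the right and rows downward; lengths in m; the calibration is good to about 2 mm. A picture is of the moment at which its call begins.
- ctrl.sign_off(): hands the job in; it is judged then, once.
Trained networks look in the newest picture that a camera, given by its name, has taken for a name from the list of things; names that differ only in an ending like _2 or _b are one class to them, and where a whole thing is asked for, a point or a joint stands for the part that bears it (a point fixed in the world has none). Each returns a list of dicts, best first, with "score" (0 to 1); they miss things now and then, are a little off and sometimes report something else, mostly with a low value. They report only what shows in the picture. A call takes as long as a camera call. They do not tell look-alikes from the thing itself.
- finder.masks_of(query, camera): "pixels" (400x640 bool, what is visible of it) and "rect" ([left, top, right, bottom] in pixels, round what is visible of it).
The state is a dict: "clock": time; "joint_positions": joint angles; "qvel": joint speeds; "joint_torque": joint torques, N m; "tool_pos": TCP position; "tcp_rot": TCP orientation; "force": force on the tool from outside, world axes, zero at the start; "moment": the same for the moment, N m; "gripper_width": opening from 0.0 (shut) to 1.0 (fully open); "gripper_force": force on a finger pad.
Only numpy, scipy, OpenCV 4.12 (cv2) and the standard library are available. Lean on these libraries where they do the work, as an engineer would, in place of code of your own. Each camera call takes 0.05 s, during which the arm holds its last target. There are 200 camera calls.

## Working session

There is one attempt and no reset: what is moved stays moved. The work goes in short steps, Python scripts to look and compute and a tool call to move; the robot and the scene stay as the last step left them, time stands still between calls to the robot, and variables do not carry over. Pictures are saved under pics/ and viewed, at most 14 in all, crops included, and the job is handed in when it is done.

Besides the shell and the picture viewer there is one more tool, called after "Request:" as name(argument=value, ...), one argument or row to a line, values as JSON. jog_arm: Moves the arm, as the interface text tells. Shifts and turns lie within -1 to 1; 1 stands for 4 cm of shift or 0.08 rad of turn. Its arguments: {"type":"object","properties":{"plan":{"type":"array"},"gripper":{"type":"number"},"grip_force":{"type":"number"}},"required":["plan"]}

```bash
ls; mkdir -p pics; cat > h.py <<'E'
import numpy as np, cv2
from cell import ctrl, imaging, finder
def cap(n):
    c=imaging.capture(n); return c
def pts(c):
    K=np.array(c["intrinsics"]);z=c["z_map"];v,u=np.mgrid[:400,:640]
    P=np.stack([(u-K[0,2])/K[0,0]*z,(v-K[1,2])/K[1,1]*z,z,np.ones_like(z)],-1)
    W=P@np.linalg.inv(np.array(c["world_to_cam"])).T
    W=W[...,:3]; W[z<=0]=np.nan; return W
def save(c,f): cv2.imwrite('pics/'+f,c["color"][:,:,::-1])
E
python3 - <<'E'
from h import *
s=ctrl.get_state(); print(s)
for n in("top","side"):
    c=cap(n); save(c,n+'0.png'); W=pts(c)
    print(n,np.linalg.inv(c["world_to_cam"])[:3,3].round(3))
    for q in["slim_a","thick_a","spacer8","spacer12a","spacer16","drawer","handle","unit","gel_bottle","steel_bowl"]:
        for m in finder.masks_of(q,n):
            p=W[m["pixels"]]; print(q,round(m["score"],2),np.round(m["rect"]),np.nanmedian(p,0).round(3),np.nanpercentile(p[:,2],90).round(3))
E
```

```text
pics
{'clock': 0.0, 'joint_positions': array([ 1.15362352e+00,  1.31189672e-01,  1.48929488e+00, -7.20443924e-06,
        1.52300000e+00, -8.54373892e-02]), 'qvel': array([ 5.00873492e-04, -3.39540693e-04,  8.23919498e-04, -2.24546021e-04,
       -2.31212547e-04,  4.78750231e-05]), 'joint_torque': array([-2.97152612e-03, -5.69381118e+01, -5.00562358e+01, -5.46553401e-04,
        1.44925376e-02,  1.07181837e-07]), 'tool_pos': array([0.19518583, 0.56677329, 0.23021884]), 'tcp_rot': array([ 1.65107948e-01,  9.86275048e-01, -9.17130889e-04, -2.31742754e-04]), 'force': array([-0.40909081,  0.25263669,  0.26521813]), 'moment': array([-0.02038222,  0.03576093,  0.03208412]), 'gripper_force': 0.0, 'gripper_width': 1.0000647015691473}
top [0.315 0.07  1.562]
slim_a 0.68 [169. 194. 192. 222.] [0.588 0.506 0.013] 0.018
slim_a 0.65 [188. 157. 214. 185.] [0.712 0.452 0.013] 0.017
slim_a 0.6 [211. 195. 237. 224.] [0.582 0.375 0.013] 0.018
thick_a 0.82 [214. 226. 231. 260.] [0.471 0.37  0.02 ] 0.025
thick_a 0.59 [444. 227. 472. 255.] [ 0.465 -0.376  0.02 ] 0.025
spacer8 0.71 [408. 231. 429. 258.] [
[... 930 characters left out ...]
cer8 0.98 [325. 292. 358. 320.] [ 0.58  -0.249  0.008] 0.011
spacer8 0.98 [286. 304. 317. 326.] [ 0.458 -0.263  0.016] 0.019
spacer12a 0.64 [275. 171. 304. 186.] [0.464 0.248 0.012] 0.016
spacer16 0.98 [325. 292. 358. 320.] [ 0.58  -0.249  0.008] 0.011
spacer16 0.98 [286. 304. 317. 326.] [ 0.458 -0.263  0.016] 0.019
drawer 0.79 [296. 196. 358. 253.] [ 0.583 -0.001  0.021] 0.085
handle 0.63 [297. 196. 360. 258.] [ 0.584 -0.001  0.021] 0.085
handle 0.47 [298. 181. 409. 251.] [ 0.681 -0.012  0.08 ] 0.105
unit 0.65 [302. 181. 408. 254.] [ 0.678 -0.01   0.077] 0.104
gel_bottle 0.7 [390. 281. 417. 311.] [ 0.735 -0.269  0.072] 0.108
gel_bottle 0.52 [327. 292. 358. 323.] [ 0.581 -0.249  0.009] 0.011
```

```bash
python3 - <<'E'
import cv2
a=cv2.imread('pics/top0.png')[125:275,155:485]; cv2.imwrite('pics/t0c.png',cv2.resize(a,(800,364),interpolation=cv2.INTER_CUBIC))
a=cv2.imread('pics/side0.png')[100:390,250:430]; cv2.imwrite('pics/s0c.png',cv2.resize(a,None,fx=2,fy=2,interpolation=cv2.INTER_CUBIC))
E
```

```text
(no output)
```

View pics/t0c.png

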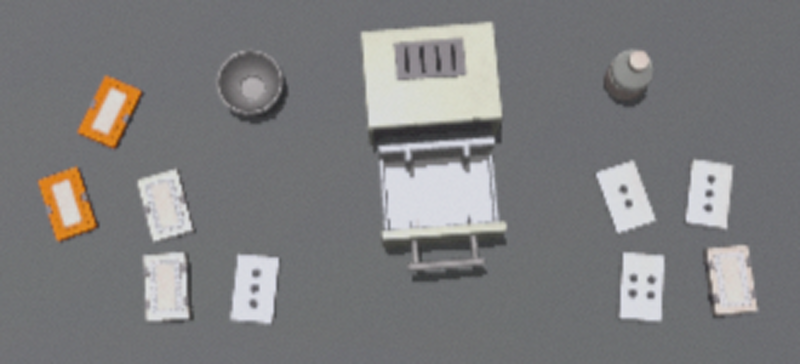

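View pics/s0c.png

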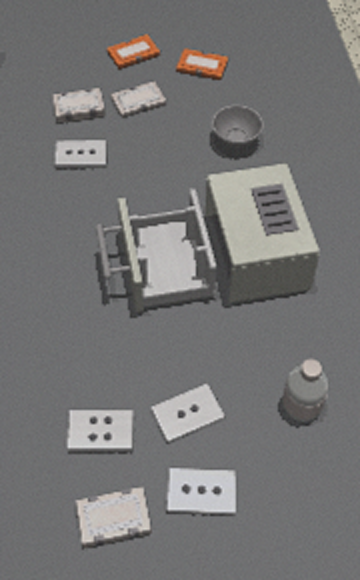

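```bash
cat >> h.py <<'E'
def ray_plane(c,uv,h):
    K=np.array(c["intrinsics"]);T=np.linalg.inv(np.array(c["world_to_cam"]))
    uv=np.atleast_2d(uv); d=np.c_[(uv[:,0]-K[0,2])/K[0,0],(uv[:,1]-K[1,2])/K[1,1],np.ones(len(uv))]@T[:3,:3].T
    o=T[:3,3]; return o+d*((h-o[2])/d[:,2])[:,None]
def plate(c,h,xy,thr=120,R=0.075):
    """bright blob nearest xy; top-face rectangle: returns centre, yaw of long axis (in -pi/2..pi/2), size"""
    g=c["color"].max(2); v,u=np.mgrid[:400,:640]
    P=ray_plane(c,np.c_[u.ravel(),v.ravel()],h)[:,:2].reshape(400,640,2)
    near=np.hypot(*(P-np.array(xy)).transpose(2,0,1))<R
    m=((g>thr)&near).astype(np.uint8); m=cv2.morphologyEx(m,cv2.MORPH_CLOSE,np.ones((5,5)))
    n,l,st,ce=cv2.connectedComponentsWithStats(m); k=1+np.argmax(st[1:,4])
    q=P[l==k].astype(np.float32); (r,(a,b),t)=cv2.minAreaRect(q)
    if a<b: t+=90; a,b=b,a
    t=np.radians((t+90)%180-90); return np.array(r).round(4),round(float(t),3),np.round([a,b],4),q.mean(0).round(4)
def togo(x,y,z,yaw):
    """shift in tool axes in row units and spin units; yaw=world direction of plate long axis"""
    from scipy.spatial.transform import Rotation as Ro
    s=ctrl.get_state(); R=Ro.from_quat(s["tcp_rot"]).as_matrix()
    d=R.T@(np.array([x,y,z])-s["tool_pos"])/.04
    a=np.arctan2(R[1,0],R[0,0]); e=(yaw-a+np.pi/2)%np.pi-np.pi/2
    print("t",round(s["clock"],2),"tcp",s["tool_pos"].round(4),"toolx",round(a,3),"shift",d.round(2),"spin",round(-e/.08,2),"w",round(s["gripper_width"],3),"F",s["force"].round(1))
E
python3 - <<'E'
from h import *
c=cap("top"); W=pts(c); K=c["intrinsics"]; print(K[0,0])
for n,h,xy in[("slim",.012,(.582,.375)),("thickL",.02,(.471,.37)),("thickR",.02,(.465,-.376)),("s8",.008,(.581,-.244)),("s12L",.012,(.469,.254)),("s16",.016,(.457,-.256))]:
    print(n,plate(c,h,xy))
# drawer
reg=(abs(W[...,1])<.12)&(W[...,0]>.42)&(W[...,0]<.75)
for lo,hi in[(.078,.095),(.097,.112),(.05,.076),(.005,.03)]:
    m=reg&(W[...,2]>lo)&(W[...,2]<hi); p=W[m]
    print(lo,len(p),np.nanpercentile(p,[1,5,50,95,99],axis=0).round(3).tolist())
m=reg&(W[...,2]>.078)&(W[...,2]<.095)
print(np.histogram(W[m][:,0],bins=np.arange(.48,.72,.006)))
f=m&(W[...,0]<.56); p=W[f]; print("panel fit",np.polyfit(p[:,1],p[:,0],1),p[:,1].min(),p[:,1].max())
togo(.5,.37,.2,0)
E
```

```text
481.9142598913263
slim (array([0.5693, 0.3756]), 0.091, array([0.1242, 0.0703]), array([0.5727, 0.3776], dtype=float32))
thickL (array([0.486 , 0.3741]), 0.06, array([0.1188, 0.0586]), array([0.4799, 0.3737], dtype=float32))
thickR (array([ 0.466 , -0.3774]), 0.074, array([0.0916, 0.0579]), array([ 0.4654, -0.3776], dtype=float32))
s8 (array([ 0.5816, -0.2449]), 0.296, array([0.0926, 0.0605]), array([ 0.5813, -0.2454], dtype=float32))
s12L (array([0.4676, 0.2563]), -0.105, array([0.0957, 0.0589]), array([0.4676, 0.2564], dtype=float32))
s16 (array([ 0.4597, -0.2583]), -0.122, array([0.0921, 0.0603]), array([ 0.4592, -0.2584], dtype=float32))
0.078 412 [[0.52, -0.072, 0.079], [0.523, -0.062, 0.08], [0.538, 0.007, 0.086], [0.663, 0.079, 0.093], [0.728, 0.09, 0.095]]
0.097 1393 [[0.666, -0.07, 0.098], [0.67, -0.062, 0.099], [0.708, 0.018, 0.103], [0.746, 0.093, 0.109], [0.749, 0.1, 0.11]]
0.05 305 [[0.483, -0.07, 0.051], [0.484, -0.057, 0.053], [0.52, 0.006, 0.067], [0.641, 0.07, 0.074], [0.672, 0.083, 0.076]]
0.005 1792 [[0.431, -0.115, 0.005], [0.459, -0.095, 0.005], [0.59, 0.004, 0.013], [0.681, 0.089, 0.021], [0.719, 0.113, 0.028]]
(array([ 0,  0,  0,  0,  0,  0,  7, 76, 88, 42,  8,  3,  0,  0,  0,  0,  0,
        0,  0,  0,  0,  0,  0,  2,  5, 26, 74, 54,  3,  0,  4,  6,  2,  1,
        0,  1,  2,  1,  1]), array([0.48 , 0.486, 0.492, 0.498, 0.504, 0.51 , 0.516, 0.522, 0.528,
       0.534, 0.54 , 0.546, 0.552, 0.558, 0.564, 0.57 , 0.576, 0.582,
       0.588, 0.594, 0.6  , 0.606, 0.612, 0.618, 0.624, 0.63 , 0.636,
       0.642, 0.648, 0.654, 0.66 , 0.666, 0.672, 0.678, 0.684, 0.69 ,
       0.696, 0.702, 0.708, 0.714]))
panel fit [-0.05824797  0.53057832] -0.07355234096518659 0.08467020477350046
t 1.15 tcp [0.1954 0.5673 0.2313] toolx 2.81 shift [-8.81 -2.18  0.78] spin -4.15 w 1.0 F [ 0.3 -0.  -0.3]
```

Request:
jog_arm(
  plan=[
    {"tx": -1,"ty": -0.6},
    {"tx": -1,"ty": -0.6},
    {"tx": -1,"ty": -0.6},
  ],
  gripper=1,
)

```text
schema error: expected keys tx, ty, tz, spin
```

```bash
sed -i 's|    d=R.T@|    e=(yaw-np.arctan2(R[1,0],R[0,0])+np.pi/2)%np.pi-np.pi/2; a=np.arctan2(R[1,0],R[0,0]); R2=Ro.from_euler("z",e).as_matrix()@R\n    d=R2.T@|; s|    a=np.arctan2(R\[1,0\],R\[0,0\]); e=.*$||; s|"shift",|"shift after spin",|' h.py
python3 - <<'E'
from h import *
c=cap("top")
for n,h,xy in[("slim",.012,(.582,.375)),("thickL",.02,(.471,.37))]: print(n,plate(c,h,xy,R=.055))
togo(.472,.371,.2,.06)
E
```

```text
slim (array([0.5825, 0.3777]), 0.265, array([0.0943, 0.0587]), array([0.5826, 0.3777], dtype=float32))
thickL (array([0.4728, 0.3733]), 0.06, array([0.0923, 0.0586]), array([0.4724, 0.3731], dtype=float32))
t 1.2 tcp [0.1954 0.5673 0.2313] toolx 2.81 shift after spin [-6.61 -5.31  0.78] spin -4.9 w 0.998 F [ 0.5  1.1 -0.2]
```

Request:
jog_arm(
  plan=[
    {"tx": 0,"ty": 0,"tz": 0,"spin": -0.98},
    {"tx": 0,"ty": 0,"tz": 0,"spin": -0.98},
    {"tx": 0,"ty": 0,"tz": 0,"spin": -0.98},
    {"tx": 0,"ty": 0,"tz": 0,"spin": -0.98},
    {"tx": 0,"ty": 0,"tz": 0,"spin": -0.98},
    {"tx": 0,"ty": 0,"tz": 0,"spin": 0},
  ],
  gripper=1,
  grip_force=40,
)

```text
clock: 1.8
tool_pos: [0.1954, 0.5673, 0.2313]
tcp_rot: [-0.031, 1.0, -0.0, -0.0]
force: [0.1, 0.4, 0.2]
gripper_width: 0.996
gripper_force: 0.0
```

Request:
jog_arm(
  plan=[
    {"tx": -0.8,"ty": -0.66,"tz": 0.1,"spin": 0},
    {"tx": -0.8,"ty": -0.66,"tz": 0.1,"spin": 0},
    {"tx": -0.8,"ty": -0.66,"tz": 0.1,"spin": 0},
    {"tx": -0.8,"ty": -0.66,"tz": 0.1,"spin": 0},
    {"tx": -0.8,"ty": -0.66,"tz": 0.1,"spin": 0},
    {"tx": -0.8,"ty": -0.66,"tz": 0.1,"spin": 0},
    {"tx": -0.8,"ty": -0.66,"tz": 0.1,"spin": 0},
    {"tx": -0.8,"ty": -0.66,"tz": 0.1,"spin": 0},
  ],
)

```text
clock: 2.6
tool_pos: [0.465, 0.3707, 0.1993]
tcp_rot: [-0.029, 1.0, 0.0, 0.0]
force: [0.2, 0.8, 0.2]
gripper_width: 1.001
gripper_force: 0.0
```

```bash
python3 - <<'E'
from h import *
togo(.472,.371,.2,.06)
c=cap("wrist"); save(c,"w1.png"); print(np.linalg.inv(c["world_to_cam"])[:3,3],c["intrinsics"][0,0]); print(plate(c,.02,(.472,.372),R=.055))
W=pts(c); m=(np.hypot(W[...,0]-.472,W[...,1]-.372)<.025); print(np.median(W[m][:,2]))
E
```

```text
t 2.6 tcp [0.465  0.3707 0.1993] toolx -3.084 shift after spin [-0.18 -0.   -0.02] spin -0.03 w 1.001 F [0.2 0.8 0.2]
[0.38746975 0.36624027 0.34209913] 280.4714012319854
(array([0.4773, 0.3722]), -1.514, array([0.1095, 0.0987]), array([0.4765, 0.3743], dtype=float32))
0.2811132110815212
```

View pics/w1.png

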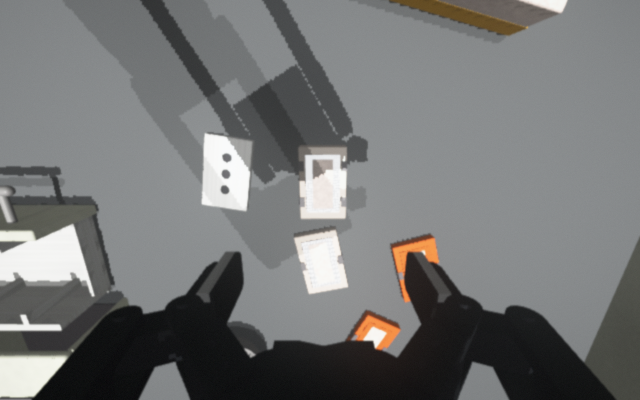

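```bash
cat >> h.py <<'E'
def plated(c,h,xy,z0=0.,R=0.07):
    """plate from depth: points near z0+h"""
    W=pts(c); m=(np.hypot(W[...,0]-xy[0],W[...,1]-xy[1])<R)&(abs(W[...,2]-z0-h)<max(.4*h,.005)) 
    m=cv2.morphologyEx(m.astype(np.uint8),cv2.MORPH_OPEN,np.ones((3,3)))
    n,l,st,ce=cv2.connectedComponentsWithStats(m); k=1+np.argmax(st[1:,4]); q=W[l==k].astype(np.float32)
    (r,(a,b),t)=cv2.minAreaRect(q[:,:2].copy())
    if a<b: t+=90; a,b=b,a
    t=np.radians((t+90)%180-90); print("depthfit",np.array(r).round(4),round(float(t),3),np.round([a,b],4),"mean",q.mean(0).round(4),len(q))
E
python3 - <<'E'
from h import *
c=cap("wrist"); W=pts(c)
plated(c,.02,(.472,.372)); plated(c,.012,(.582,.375),R=.055);plated(c,.012,(.468,.256))
print(plate(c,.012,(.582,.375),thr=190,R=.055),plate(c,.012,(.468,.256),thr=190))
for m in finder.masks_of("thick_a","wrist")[:2]:
    q=W[m["pixels"]];q=q[~np.isnan(q[:,0])].astype(np.float32)
    print(m["score"],m["rect"],np.nanmean(q,0))
    v,u=np.nonzero(m["pixels"]);p=ray_plane(c,np.c_[u,v],.02)[:,:2].astype(np.float32);print(cv2.minAreaRect(p),p.mean(0))
E
```

```text
depthfit [0.4712 0.3702] 0.062 [0.088  0.0564] mean [0.4685 0.37   0.0202] 3464
depthfit [0.5816 0.3746] 0.257 [0.0889 0.0573] mean [0.5787 0.3743 0.0122] 2515
depthfit [0.467  0.2536] -0.107 [0.0882 0.0563] mean [0.4648 0.2544 0.012 ] 3442
(array([0.5822, 0.3748]), 0.266, array([0.0876, 0.0559]), array([0.5809, 0.3746], dtype=float32)) (array([0.4674, 0.2535]), -0.11, array([0.0879, 0.0559]), array([0.4709, 0.2496], dtype=float32))
0.97 [301.7, 142.3, 352.4, 218.0] [0.46803465 0.3699453  0.0198534 ]
((0.46985816955566406, 0.3699879050254822), (0.08923543989658356, 0.05696245655417442), 4.48646879196167) [0.4680385  0.36990923]
```

Request:
jog_arm(
  plan=[
    {"tx": -0.16,"ty": 0.01,"tz": 0.9,"spin": 0},
    {"tx": 0,"ty": 0,"tz": 0.9,"spin": 0},
    {"tx": 0,"ty": 0,"tz": 0.9,"spin": 0},
    {"tx": 0,"ty": 0,"tz": 0.9,"spin": 0},
    {"tx": 0,"ty": 0,"tz": 0.8,"spin": 0},
    {"tx": 0,"ty": 0,"tz": 0.44,"spin": 0},
    {"tx": 0,"ty": 0,"tz": 0,"spin": 0},
  ],
)

```text
clock: 3.45
tool_pos: [0.4665, 0.372, 0.0022]
tcp_rot: [-0.03, 1.0, -0.002, -0.003]
force: [-0.7, 0.5, 0.2]
gripper_width: 0.998
gripper_force: 0.0
```

```bash
python3 - <<'E'
from h import *
togo(.4712,.3702,.004,.062)
c=cap("wrist"); save(c,"w2.png")
E
```

```text
t 3.45 tcp [0.4665 0.372  0.0022] toolx -3.082 shift after spin [-0.11 -0.05 -0.05] spin -0.03 w 0.998 F [-0.7  0.5  0.2]
```

View pics/w2.png

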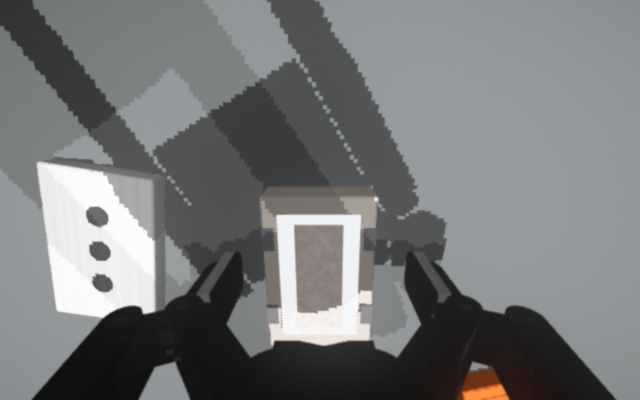

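Request:
jog_arm(
  plan=[
    {"tx": -0.11,"ty": -0.05,"tz": 0,"spin": 0},
    {"tx": 0,"ty": 0,"tz": 0,"spin": 0},
  ],
)

```text
clock: 3.7
tool_pos: [0.4764, 0.372, 0.008]
tcp_rot: [-0.03, 1.0, 0.001, 0.002]
force: [0.1, -0.1, -0.4]
gripper_width: 1.0
gripper_force: 0.0
```

Request:
jog_arm(
  plan=[
    {"tx": 0,"ty": 0,"tz": 0,"spin": 0},
    {"tx": 0,"ty": 0,"tz": 0,"spin": 0},
    {"tx": 0,"ty": 0,"tz": 0,"spin": 0},
    {"tx": 0,"ty": 0,"tz": 0,"spin": 0},
    {"tx": 0,"ty": 0,"tz": 0,"spin": 0},
    {"tx": 0,"ty": 0,"tz": 0,"spin": 0},
    {"tx": 0,"ty": 0,"tz": 0,"spin": 0},
    {"tx": 0,"ty": 0,"tz": 0,"spin": 0},
  ],
  gripper=-1,
  grip_force=40,
)

```text
clock: 4.5
tool_pos: [0.4752, 0.3714, 0.0069]
tcp_rot: [-0.03, 1.0, 0.0, 0.001]
force: [-0.7, -0.2, 5.9]
gripper_width: 0.643
gripper_force: 43.0
```

Request:
jog_arm(
  plan=[
    {"tx": 0,"ty": 0,"tz": -0.3,"spin": 0},
    {"tx": 0,"ty": 0,"tz": -0.9,"spin": 0},
    {"tx": 0,"ty": 0,"tz": -0.9,"spin": 0},
    {"tx": 0,"ty": 0,"tz": -0.9,"spin": 0},
    {"tx": 0,"ty": 0,"tz": -0.9,"spin": 0},
    {"tx": 0,"ty": 0,"tz": -0.6,"spin": 0},
    {"tx": 0,"ty": 0,"tz": 0,"spin": 0},
  ],
)

```text
clock: 5.2
tool_pos: [0.4767, 0.3724, 0.1916]
tcp_rot: [-0.03, 1.0, 0.002, 0.004]
force: [0.5, 1.1, -0.3]
gripper_width: 0.644
gripper_force: 42.9
```

```bash
python3 - <<'E'
from h import *
togo(.587,.009,.2,.058)
E
```

```text
t 5.2 tcp [0.4767 0.3724 0.1916] toolx -3.081 shift after spin [-2.23 -9.23 -0.23] spin 0.03 w 0.644 F [ 0.5  1.1 -0.3]
```

Request:
jog_arm(
  plan=[
    {"tx": -0.28,"ty": -1,"tz": -0.1,"spin": 0},
    {"tx": -0.28,"ty": -1,"tz": -0.1,"spin": 0},
    {"tx": -0.28,"ty": -1,"tz": -0.1,"spin": 0},
    {"tx": -0.28,"ty": -1,"tz": -0.1,"spin": 0},
    {"tx": -0.28,"ty": -1,"tz": -0.1,"spin": 0},
    {"tx": -0.28,"ty": -1,"tz": -0.1,"spin": 0},
    {"tx": -0.28,"ty": -1,"tz": -0.1,"spin": 0},
    {"tx": -0.28,"ty": -1,"tz": -0.1,"spin": 0},
  ],
)

```text
clock: 6.0
tool_pos: [0.5827, 0.0552, 0.2165]
tcp_rot: [-0.03, 1.0, 0.0, -0.001]
force: [-0.3, 0.4, -1.3]
gripper_width: 0.642
gripper_force: 42.9
```

Request:
jog_arm(
  plan=[
    {"tx": 0,"ty": -1,"tz": 0,"spin": 0},
    {"tx": 0,"ty": -0.25,"tz": 0,"spin": 0},
    {"tx": 0,"ty": 0,"tz": 0,"spin": 0},
    {"tx": 0,"ty": 0,"tz": 0,"spin": 0},
  ],
)

```text
clock: 6.4
tool_pos: [0.5857, 0.0078, 0.2168]
tcp_rot: [-0.03, 1.0, 0.0, -0.001]
force: [0.4, 0.5, -1.1]
gripper_width: 0.64
gripper_force: 42.9
```

```bash
python3 - <<'E'
from h import *
togo(.587,.009,.2,.058)
c=cap("wrist"); save(c,"w3.png"); W=pts(c)
np.save("w3.npy",W)
r=(abs(W[...,1])<.11)&(W[...,0]>.5)&(W[...,0]<.67)
m=r&(abs(W[...,2]-.086)<.004); p=W[m]; print(len(p),np.histogram(p[:,0],np.arange(.5,.672,.006)))
m=r&(abs(W[...,2]-.014)<.003); p=W[m]; print(len(p),np.percentile(p,[1,50,99],axis=0) if len(p) else 0)
print(np.linalg.inv(c["world_to_cam"])[:3,3])
E
```

```text
t 6.4 tcp [0.5857 0.0078 0.2168] toolx -3.082 shift after spin [-0.04  0.03  0.42] spin 0.03 w 0.64 F [ 0.4  0.5 -1.1]
2589 (array([  0,   0,   0, 372, 985, 730, 173,  68,  12,   0,   0,   0,   0,
         0,   0,   0,   0,   0,   0,   0,   0,   1,  86, 104,  58,   0,
         0,   0]), array([0.5  , 0.506, 0.512, 0.518, 0.524, 0.53 , 0.536, 0.542, 0.548,
       0.554, 0.56 , 0.566, 0.572, 0.578, 0.584, 0.59 , 0.596, 0.602,
       0.608, 0.614, 0.62 , 0.626, 0.632, 0.638, 0.644, 0.65 , 0.656,
       0.662, 0.668]))
3213 [[ 0.53992783 -0.06503496  0.01243354]
 [ 0.56114885  0.00504821  0.0141166 ]
 [ 0.58123586  0.07567856  0.01594701]]
[0.50845761 0.00308037 0.35976221]
```

View pics/w3.png

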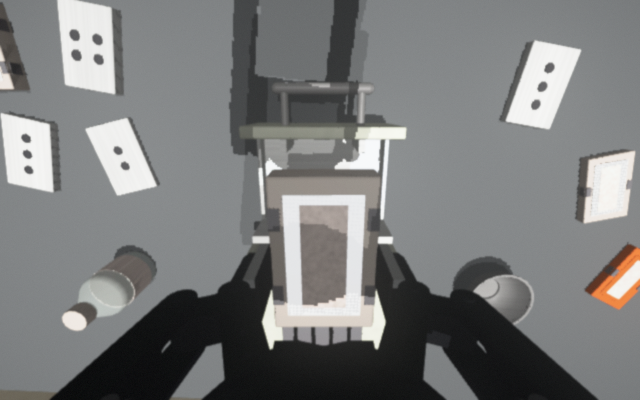

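```bash
cat >> h.py <<'E'
def well(W):
    r=(abs(W[...,1])<.12)&(W[...,0]>.48)&(W[...,0]<.67)&(abs(W[...,2]-.086)<.004)
    p=W[r]; f=p[(p[:,0]<.545)]
    a=.058
    for _ in range(3):
        n=np.array([np.cos(a),np.sin(a)]);t=np.array([-n[1],n[0]]); s=f[:,:2]@n; y=f[:,:2]@t
        e=[];b=np.arange(-.07,.08,.005)
        for q in b:
            k=abs(y-q)<.0025
            if k.sum()>5: e.append((q,np.percentile(s[k],2)))
        e=np.array(e); c=np.polyfit(e[:,0],e[:,1],1); a-=c[0]
    y0,y1=np.percentile(y,[.3,99.7]); front=np.median(e[:,1]); s=p[:,:2]@n; yy=p[:,:2]@t
    rear=s[(s>front+.09)]; g=(s>front+.016)&(s<front+.024); gy=yy[g]
    print("yaw",a,"front",front,"panel y",y0,y1,"mid",(y0+y1)/2,"rear",np.percentile(rear,[3,97])-front if len(rear) else 0,"guides inner",gy[gy>np.median(gy)].min() if len(gy) else 0, gy[gy<np.median(gy)].max() if len(gy) else 0, len(gy))
    w=n*(front+.063)+t*(y0+y1)/2; print("well",w.round(4)); return w,a
E
python3 - <<'E'
from h import *
W=np.load("w3.npy"); well(W)
c=cap("wrist"); well(pts(c))
m=(abs(W[...,2]-.23)<.01)&(abs(W[...,1])<.06)
plated(c,.02,(.582,.008),z0=.2105,R=.08)
E
```

```text
yaw 0.05743532707085619 front 0.5222839758585132 panel y -0.10570497373199508 0.05204636191733908 mid -0.026829305907328002 rear [0.11340248 0.12120543] guides inner -0.06178799004059678 -0.0618859471709661 103
well [0.5859 0.0068]
yaw 0.0598336731111045 front 0.5224089510554171 panel y -0.1069241189557857 0.05095417697067798 mid -0.02798497099255386 rear [0.11315623 0.12119234] guides inner 0.006811029100383139 -0.0629960027211809 112
well [0.586  0.0071]
depthfit [0.5823 0.008 ] 0.058 [0.0889 0.082 ] mean [0.5769 0.0078 0.2305] 17218
```

Request:
jog_arm(
  plan=[
    {"tx": -0.11,"ty": -0.02,"tz": 0.5,"spin": 0},
    {"tx": 0,"ty": 0,"tz": 0.6,"spin": 0},
    {"tx": 0,"ty": 0,"tz": 0.6,"spin": 0},
    {"tx": 0,"ty": 0,"tz": 0.5,"spin": 0},
    {"tx": 0,"ty": 0,"tz": 0.1,"spin": 0},
    {"tx": 0,"ty": 0,"tz": 0,"spin": 0},
    {"tx": 0,"ty": 0,"tz": 0,"spin": 0},
  ],
)

```text
clock: 7.2
tool_pos: [0.5915, 0.007, 0.1271]
tcp_rot: [-0.031, 1.0, -0.0, 0.001]
force: [-0.8, -0.1, -0.7]
gripper_width: 0.64
gripper_force: 42.9
```

```bash
python3 - <<'E'
from h import *
togo(.590,.0073,.0215,.058)
c=cap("wrist"); well(pts(c))
z=ctrl.get_state()["tool_pos"][2]
plated(c,.02,(.586,.008),z0=z-.0065,R=.08)
E
```

```text
t 7.2 tcp [0.5915 0.007  0.1271] toolx -3.08 shift after spin [0.04 0.01 2.64] spin 0.04 w 0.64 F [-0.8 -0.1 -0.7]
yaw 0.05286922034111068 front 0.5225073593566858 panel y -0.10315813810214379 0.05411665762145783 mid -0.02452074024034298 rear [0.1132531  0.11574265] guides inner 0.010318013273790111 -0.05924791332547501 248
well [0.586  0.0066]
depthfit [0.588 0.007] 0.062 [0.089  0.0823] mean [0.5827 0.0066 0.1406] 17236
```

Request:
jog_arm(
  plan=[
    {"tx": 0.04,"ty": 0,"tz": 0.4,"spin": 0},
    {"tx": 0,"ty": 0,"tz": 0.5,"spin": 0},
    {"tx": 0,"ty": 0,"tz": 0.5,"spin": 0},
    {"tx": 0,"ty": 0,"tz": 0.5,"spin": 0},
    {"tx": 0,"ty": 0,"tz": 0.4,"spin": 0},
    {"tx": 0,"ty": 0,"tz": 0.3,"spin": 0},
    {"tx": 0,"ty": 0,"tz": 0,"spin": 0},
    {"tx": 0,"ty": 0,"tz": 0,"spin": 0},
  ],
)

```text
clock: 8.05
tool_pos: [0.5893, 0.0063, 0.0217]
tcp_rot: [-0.03, 1.0, -0.0, 0.0]
force: [-0.3, -0.5, -0.1]
gripper_width: 0.641
gripper_force: 45.0
```

```bash
python3 - <<'E'
from h import *
togo(.5896,.0073,.0205,.058)
E
```

```text
t 8.05 tcp [0.5893 0.0063 0.0217] toolx -3.081 shift after spin [-0.01  0.02  0.03] spin 0.03 w 0.641 F [-0.3 -0.5 -0.1]
```

Request:
jog_arm(
  plan=[
    {"tx": 0,"ty": 0,"tz": 0.02,"spin": 0},
    {"tx": 0,"ty": 0,"tz": 0,"spin": 0},
    {"tx": 0,"ty": 0,"tz": 0,"spin": 0},
    {"tx": 0,"ty": 0,"tz": 0,"spin": 0},
    {"tx": 0,"ty": 0,"tz": 0,"spin": 0},
    {"tx": 0,"ty": 0,"tz": 0,"spin": 0},
  ],
  gripper=1,
)

```text
clock: 8.65
tool_pos: [0.5891, 0.0064, 0.0209]
tcp_rot: [-0.03, 1.0, -0.0, 0.0]
force: [-0.3, 0.1, -0.1]
gripper_width: 1.003
gripper_force: 0.0
```

Request:
jog_arm(
  plan=[
    {"tx": 0,"ty": 0,"tz": -0.4,"spin": 0},
    {"tx": 0,"ty": 0,"tz": -0.9,"spin": 0},
    {"tx": 0,"ty": 0,"tz": -0.9,"spin": 0},
    {"tx": 0,"ty": 0,"tz": -0.9,"spin": 0},
    {"tx": 0,"ty": 0,"tz": -0.9,"spin": 0},
    {"tx": 0,"ty": 0,"tz": -0.5,"spin": 0},
    {"tx": 0,"ty": 0,"tz": 0,"spin": 0},
    {"tx": 0,"ty": 0,"tz": 0,"spin": 0},
  ],
)

```text
clock: 9.45
tool_pos: [0.5894, 0.0063, 0.2019]
tcp_rot: [-0.03, 1.0, -0.0, 0.001]
force: [-0.8, 0.1, -0.0]
gripper_width: 0.996
gripper_force: 0.0
```

```bash
python3 - <<'E'
from h import *
togo(.5822,.3748,.2,.26)
c=cap("wrist"); well(pts(c)); plated(c,.02,(.586,.007),z0=.014,R=.06)
plated(c,.012,(.582,.375),R=.055)
E
```

```text
t 9.45 tcp [0.5894 0.0063 0.2019] toolx -3.081 shift after spin [-2.19  8.95  0.05] spin -2.5 w 0.996 F [-0.8  0.1 -0. ]
yaw 0.059241889551709385 front 0.5228429775422676 panel y -0.10665459365119864 0.051298814320410654 mid -0.027677889665393994 rear [0.10286708 0.12197606] guides inner 0.007177193411360213 0.007095919834475243 127
well [0.5865 0.0071]
depthfit [0.5851 0.0062] 0.071 [0.0877 0.0568] mean [0.5833 0.006  0.0343] 3727
depthfit [0.5824 0.3722] 0.276 [0.0886 0.0542] mean [0.5825 0.3683 0.0121] 2883
```

Request:
jog_arm(
  plan=[
    {"tx": 0,"ty": 0,"tz": 0,"spin": -0.85},
    {"tx": 0,"ty": 0,"tz": 0,"spin": -0.85},
    {"tx": 0,"ty": 0,"tz": 0,"spin": -0.8},
    {"tx": -0.25,"ty": 1,"tz": 0,"spin": 0},
    {"tx": -0.25,"ty": 1,"tz": 0,"spin": 0},
    {"tx": -0.25,"ty": 1,"tz": 0,"spin": 0},
    {"tx": -0.25,"ty": 1,"tz": 0,"spin": 0},
    {"tx": -0.25,"ty": 1,"tz": 0,"spin": 0},
  ],
)

```text
clock: 10.3
tool_pos: [0.5846, 0.2138, 0.1987]
tcp_rot: [-0.13, 0.992, -0.0, -0.002]
force: [1.4, -1.5, -0.1]
gripper_width: 1.002
gripper_force: 0.0
```

Request:
jog_arm(
  plan=[
    {"tx": -0.24,"ty": 1,"tz": 0,"spin": 0},
    {"tx": -0.24,"ty": 1,"tz": 0,"spin": 0},
    {"tx": -0.24,"ty": 1,"tz": 0,"spin": 0},
    {"tx": -0.22,"ty": 0.95,"tz": 0,"spin": 0},
    {"tx": 0,"ty": 0,"tz": 0,"spin": 0},
    {"tx": 0,"ty": 0,"tz": 0,"spin": 0},
    {"tx": 0,"ty": 0,"tz": 0,"spin": 0},
  ],
)

```text
clock: 11.0
tool_pos: [0.5812, 0.3737, 0.1994]
tcp_rot: [-0.129, 0.992, -0.001, -0.001]
force: [0.2, -0.1, 0.0]
gripper_width: 0.994
gripper_force: 0.0
```

```bash
python3 - <<'E'
from h import *
c=cap("wrist"); plated(c,.012,(.582,.375),R=.06)
print(plate(c,.012,(.582,.375),thr=190,R=.06))
togo(.5822,.3748,.002,.26)
E
```

```text
depthfit [0.5817 0.3748] 0.269 [0.0882 0.0573] mean [0.5794 0.3741 0.0123] 3300
(array([0.5859, 0.376 ]), 0.259, array([0.0784, 0.055 ]), array([0.59  , 0.3786], dtype=float32))
t 11.05 tcp [0.5816 0.3734 0.1999] toolx -2.883 shift after spin [-0.03  0.03  4.95] spin -0.01 w 0.998 F [ 0.2  0.2 -0.1]
```

Request:
jog_arm(
  plan=[
    {"tx": -0.02,"ty": 0.03,"tz": 0.9,"spin": 0},
    {"tx": 0,"ty": 0,"tz": 0.9,"spin": 0},
    {"tx": 0,"ty": 0,"tz": 0.9,"spin": 0},
    {"tx": 0,"ty": 0,"tz": 0.9,"spin": 0},
    {"tx": 0,"ty": 0,"tz": 0.8,"spin": 0},
    {"tx": 0,"ty": 0,"tz": 0.5,"spin": 0},
    {"tx": 0,"ty": 0,"tz": 0,"spin": 0},
    {"tx": 0,"ty": 0,"tz": 0,"spin": 0},
  ],
)

```text
clock: 11.85
tool_pos: [0.5824, 0.3752, 0.0052]
tcp_rot: [-0.129, 0.992, -0.0, -0.0]
force: [0.3, 0.1, 1.0]
gripper_width: 1.0
gripper_force: 0.0
```

Request:
jog_arm(
  plan=[
    {"tx": 0,"ty": 0,"tz": 0,"spin": 0},
    {"tx": 0,"ty": 0,"tz": 0,"spin": 0},
    {"tx": 0,"ty": 0,"tz": 0,"spin": 0},
    {"tx": 0,"ty": 0,"tz": 0,"spin": 0},
    {"tx": 0,"ty": 0,"tz": 0,"spin": 0},
    {"tx": 0,"ty": 0,"tz": 0,"spin": 0},
    {"tx": 0,"ty": 0,"tz": 0,"spin": 0},
  ],
  gripper=-1,
  grip_force=40,
)

```text
clock: 12.55
tool_pos: [0.5863, 0.3812, 0.0135]
tcp_rot: [-0.13, 0.991, 0.003, 0.006]
force: [-6.9, 7.8, 26.6]
gripper_width: 0.341
gripper_force: 41.7
```

Request:
jog_arm(
  plan=[
    {"tx": 0,"ty": 0,"tz": -0.3,"spin": 0},
    {"tx": 0,"ty": 0,"tz": -0.9,"spin": 0},
    {"tx": 0,"ty": 0,"tz": -0.9,"spin": 0},
    {"tx": 0,"ty": 0,"tz": -0.9,"spin": 0},
    {"tx": 0,"ty": 0,"tz": -0.9,"spin": 0},
    {"tx": 0,"ty": 0,"tz": -0.9,"spin": 0},
    {"tx": 0,"ty": 0,"tz": 0,"spin": 0},
    {"tx": 0,"ty": 0,"tz": 0,"spin": 0},
  ],
)

```text
clock: 13.35
tool_pos: [0.5832, 0.3769, 0.2]
tcp_rot: [-0.13, 0.992, 0.001, 0.002]
force: [-0.3, -0.5, -0.2]
gripper_width: 0.001
gripper_force: 0.0
```

```bash
python3 - <<'E'
from h import *
togo(.586,.007,.2,.058)
E
```

```text
t 13.35 tcp [0.5832 0.3769 0.2   ] toolx -2.881 shift after spin [ 0.47 -9.24 -0.01] spin 2.53 w 0.001 F [-0.3 -0.5 -0.2]
```

Request:
jog_arm(
  plan=[
    {"tx": 0,"ty": 0,"tz": 0,"spin": 0},
    {"tx": 0,"ty": 0,"tz": 0,"spin": 0},
    {"tx": 0,"ty": 0,"tz": 0,"spin": 0},
    {"tx": 0,"ty": 0,"tz": 0,"spin": 0},
    {"tx": 0,"ty": 0,"tz": 0,"spin": 0},
    {"tx": 0,"ty": 0,"tz": 0,"spin": 0},
  ],
  gripper=1,
)

```text
clock: 13.95
tool_pos: [0.5821, 0.3762, 0.1967]
tcp_rot: [-0.13, 0.992, -0.0, -0.0]
force: [0.4, -0.0, 0.3]
gripper_width: 0.994
gripper_force: 0.0
```

```bash
python3 - <<'E'
from h import *
c=cap("wrist"); plated(c,.012,(.582,.375),R=.07)
togo(.5822,.3748,-.001,.26)
E
```

```text
depthfit [0.5833 0.353 ] 0.334 [0.0878 0.057 ] mean [0.5812 0.3527 0.0123] 3388
t 14.0 tcp [0.5821 0.3762 0.1968] toolx -2.881 shift after spin [ 0.01 -0.03  4.94] spin 0.0 w 1.001 F [-0.9 -0.1  0.6]
```

Request:
jog_arm(
  plan=[
    {"tx": 0,"ty": 0,"tz": 0,"spin": -0.92},
    {"tx": 0.16,"ty": -0.56,"tz": 0.5,"spin": 0},
    {"tx": 0,"ty": 0,"tz": 0.9,"spin": 0},
    {"tx": 0,"ty": 0,"tz": 0.9,"spin": 0},
    {"tx": 0,"ty": 0,"tz": 0.9,"spin": 0},
    {"tx": 0,"ty": 0,"tz": 0.9,"spin": 0},
    {"tx": 0,"ty": 0,"tz": 0.6,"spin": 0},
    {"tx": 0,"ty": 0,"tz": 0.25,"spin": 0},
  ],
)

```text
clock: 14.8
tool_pos: [0.5811, 0.3518, -0.0049]
tcp_rot: [-0.166, 0.986, -0.001, -0.003]
force: [-0.9, -0.5, -0.8]
gripper_width: 0.997
gripper_force: 0.0
```

Request:
jog_arm(
  plan=[
    {"tx": 0,"ty": 0,"tz": 0,"spin": 0},
    {"tx": 0,"ty": 0,"tz": 0,"spin": 0},
    {"tx": 0,"ty": 0,"tz": 0,"spin": 0},
  ],
)

```text
clock: 15.1
tool_pos: [0.5851, 0.3538, 0.0015]
tcp_rot: [-0.166, 0.986, 0.001, 0.002]
force: [0.4, -0.1, -0.1]
gripper_width: 1.002
gripper_force: 0.0
```

```bash
python3 - <<'E'
from h import *
togo(.5833,.353,-.001,.334)
c=cap("wrist"); plated(c,.012,(.583,.353),R=.07)
E
```

```text
t 15.1 tcp [0.5851 0.3538 0.0015] toolx -2.808 shift after spin [ 0.05 -0.    0.06] spin -0.0 w 1.002 F [ 0.4 -0.1 -0.1]
depthfit [0.5835 0.3533] 0.333 [0.0886 0.0567] mean [0.5787 0.3514 0.0123] 15623
```

Request:
jog_arm(
  plan=[
    {"tx": 0.03,"ty": 0,"tz": 0.03,"spin": 0},
    {"tx": 0,"ty": 0,"tz": 0,"spin": 0},
    {"tx": 0,"ty": 0,"tz": 0,"spin": 0},
    {"tx": 0,"ty": 0,"tz": 0,"spin": 0},
    {"tx": 0,"ty": 0,"tz": 0,"spin": 0},
    {"tx": 0,"ty": 0,"tz": 0,"spin": 0},
    {"tx": 0,"ty": 0,"tz": 0,"spin": 0},
    {"tx": 0,"ty": 0,"tz": 0,"spin": 0},
  ],
  gripper=-1,
  grip_force=40,
)

```text
clock: 15.95
tool_pos: [0.5827, 0.3528, -0.0014]
tcp_rot: [-0.166, 0.986, 0.0, 0.0]
force: [-1.6, -0.6, 6.0]
gripper_width: 0.637
gripper_force: 43.3
```

```bash
python3 - <<'E'
from h import *
togo(.5833,.353,-.001,.334)
E
```

```text
t 15.95 tcp [ 0.5827  0.3528 -0.0014] toolx -2.808 shift after spin [-0.02 -0.   -0.01] spin -0.0 w 0.637 F [-1.6 -0.6  6. ]
```

Request:
jog_arm(
  plan=[
    {"tx": 0,"ty": 0,"tz": -0.3,"spin": 0},
    {"tx": 0,"ty": 0,"tz": -0.9,"spin": 0},
    {"tx": 0,"ty": 0,"tz": -0.95,"spin": 0},
    {"tx": 0,"ty": 0,"tz": -0.95,"spin": 0},
    {"tx": 0,"ty": 0,"tz": -0.95,"spin": 0},
    {"tx": 0,"ty": 0,"tz": -0.95,"spin": 0},
    {"tx": 0,"ty": 0,"tz": 0,"spin": 0},
    {"tx": 0,"ty": 0,"tz": 0,"spin": 0},
  ],
)

```text
clock: 16.75
tool_pos: [0.583, 0.3529, 0.1998]
tcp_rot: [-0.166, 0.986, 0.0, 0.002]
force: [-0.8, 0.4, -0.9]
gripper_width: 0.644
gripper_force: 42.7
```

Request:
jog_arm(
  plan=[
    {"tx": 0,"ty": 0,"tz": 0,"spin": 0.8},
    {"tx": 0,"ty": 0,"tz": 0,"spin": 0.9},
    {"tx": 0,"ty": 0,"tz": 0,"spin": 0.9},
    {"tx": 0,"ty": 0,"tz": 0,"spin": 0.85},
    {"tx": 0.1,"ty": -1,"tz": 0,"spin": 0},
    {"tx": 0.1,"ty": -1,"tz": 0,"spin": 0},
    {"tx": 0.1,"ty": -1,"tz": 0,"spin": 0},
    {"tx": 0.1,"ty": -1,"tz": 0,"spin": 0},
  ],
)

```text
clock: 17.55
tool_pos: [0.5738, 0.1902, 0.1951]
tcp_rot: [-0.029, 1.0, -0.0, -0.002]
force: [0.8, 0.0, -0.9]
gripper_width: 0.642
gripper_force: 42.7
```

Request:
jog_arm(
  plan=[
    {"tx": 0,"ty": -1,"tz": 0,"spin": 0},
    {"tx": 0,"ty": -1,"tz": 0,"spin": 0},
    {"tx": 0,"ty": -1,"tz": 0,"spin": 0},
    {"tx": 0,"ty": -1,"tz": 0,"spin": 0},
    {"tx": 0,"ty": -0.6,"tz": 0,"spin": 0},
    {"tx": 0,"ty": 0,"tz": 0,"spin": 0},
    {"tx": 0,"ty": 0,"tz": 0,"spin": 0},
    {"tx": 0,"ty": 0,"tz": 0,"spin": 0},
  ],
)

```text
clock: 18.35
tool_pos: [0.5855, 0.0092, 0.1965]
tcp_rot: [-0.029, 1.0, 0.0, -0.001]
force: [-0.9, -0.3, -0.8]
gripper_width: 0.641
gripper_force: 42.7
```

```bash
python3 - <<'E'
from h import *
togo(.586,.007,.0335,.058)
z=ctrl.get_state()["tool_pos"][2]
c=cap("wrist"); plated(c,.012,(.584,.007),z0=z+.0012,R=.08); well(pts(c))
E
```

```text
t 18.35 tcp [0.5855 0.0092 0.1965] toolx -3.083 shift after spin [-0.02 -0.06  4.08] spin 0.01 w 0.641 F [-0.9 -0.3 -0.8]
depthfit [0.5865 0.0093] 0.062 [0.0883 0.0682] mean [0.5814 0.0089 0.2103] 16203
yaw 0.05787449175142454 front 0.5227341189085514 panel y -0.105914528118988 0.05186638210742655 mid -0.027024073005780722 rear [0.11341388 0.12055095] guides inner 0.007846664486974691 -0.06194403665696748 128
well [0.5863 0.0069]
```

Request:
jog_arm(
  plan=[
    {"tx": 0,"ty": -0.06,"tz": 0.6,"spin": 0},
    {"tx": 0,"ty": 0,"tz": 0.8,"spin": 0},
    {"tx": 0,"ty": 0,"tz": 0.8,"spin": 0},
    {"tx": 0,"ty": 0,"tz": 0.7,"spin": 0},
    {"tx": 0,"ty": 0,"tz": 0.6,"spin": 0},
    {"tx": 0,"ty": 0,"tz": 0.4,"spin": 0},
    {"tx": 0,"ty": 0,"tz": 0.16,"spin": 0},
    {"tx": 0,"ty": 0,"tz": 0,"spin": 0},
  ],
)

```text
clock: 19.2
tool_pos: [0.5858, 0.0064, 0.0347]
tcp_rot: [-0.029, 1.0, 0.0, -0.001]
force: [0.3, 0.2, -0.5]
gripper_width: 0.64
gripper_force: 42.7
```

```bash
python3 - <<'E'
from h import *
togo(.586,.007,.0330,.058)
E
```

```text
t 19.2 tcp [0.5858 0.0064 0.0347] toolx -3.083 shift after spin [-0.01  0.02  0.04] spin 0.01 w 0.64 F [ 0.3  0.2 -0.5]
```

Request:
jog_arm(
  plan=[
    {"tx": 0,"ty": 0,"tz": 0.03,"spin": 0},
    {"tx": 0,"ty": 0,"tz": 0,"spin": 0},
    {"tx": 0,"ty": 0,"tz": 0,"spin": 0},
    {"tx": 0,"ty": 0,"tz": 0,"spin": 0},
    {"tx": 0,"ty": 0,"tz": 0,"spin": 0},
    {"tx": 0,"ty": 0,"tz": 0,"spin": 0},
  ],
  gripper=1,
)

```text
clock: 19.8
tool_pos: [0.5864, 0.0057, 0.0343]
tcp_rot: [-0.029, 1.0, -0.0, 0.0]
force: [-0.3, -0.4, 0.9]
gripper_width: 0.996
gripper_force: 0.0
```

Request:
jog_arm(
  plan=[
    {"tx": 0,"ty": 0,"tz": -0.4,"spin": 0},
    {"tx": 0,"ty": 0,"tz": -0.95,"spin": 0},
    {"tx": 0,"ty": 0,"tz": -0.95,"spin": 0},
    {"tx": 0,"ty": 0,"tz": -0.95,"spin": 0},
    {"tx": 0,"ty": 0,"tz": -0.95,"spin": 0},
    {"tx": 0,"ty": 0,"tz": 0,"spin": 0.7},
    {"tx": 0,"ty": 0,"tz": 0,"spin": 0.7},
    {"tx": 0,"ty": 0,"tz": 0,"spin": 0.67},
  ],
)

```text
clock: 20.6
tool_pos: [0.5867, 0.0058, 0.2042]
tcp_rot: [0.055, 0.998, -0.0, 0.001]
force: [-0.1, -0.1, -0.6]
gripper_width: 1.003
gripper_force: 0.0
```

Request:
jog_arm(
  plan=[
    {"tx": 0.6,"ty": 0.97,"tz": 0,"spin": 0},
    {"tx": 0.6,"ty": 0.97,"tz": 0,"spin": 0},
    {"tx": 0.6,"ty": 0.97,"tz": 0,"spin": 0},
    {"tx": 0.6,"ty": 0.97,"tz": 0,"spin": 0},
    {"tx": 0.6,"ty": 0.97,"tz": 0,"spin": 0},
    {"tx": 0.6,"ty": 0.97,"tz": 0,"spin": 0},
    {"tx": 0,"ty": 0,"tz": 0,"spin": 0},
    {"tx": 0,"ty": 0,"tz": 0,"spin": 0},
  ],
)

```text
clock: 21.4
tool_pos: [0.4678, 0.2537, 0.2033]
tcp_rot: [0.052, 0.999, 0.0, 0.001]
force: [0.1, -0.1, 0.1]
gripper_width: 1.002
gripper_force: 0.0
```

```bash
python3 - <<'E'
from h import *
togo(.4672,.2535,-.002,-.108)
c=cap("wrist"); plated(c,.012,(.467,.2535),R=.07); plated(c,.012,(.586,.007),z0=.034,R=.06)
c=cap("top"); plated(c,.012,(.586,.007),z0=.034,R=.06)
for n,h,xy in[("thickR",.02,(.465,-.376)),("s8",.008,(.581,-.244))]: print(n,plate(c,h,xy))
E
```

```text
t 21.4 tcp [0.4678 0.2537 0.2033] toolx 3.037 shift after spin [ 0.02 -0.01  5.13] spin 0.04 w 1.002 F [ 0.1 -0.1  0.1]
depthfit [0.4671 0.2535] -0.105 [0.0878 0.056 ] mean [0.4651 0.2537 0.0121] 3244
depthfit [0.5841 0.0065] 0.084 [0.062  0.0579] mean [0.5832 0.0089 0.0461] 1553
depthfit [0.5734 0.0086] -1.421 [0.0509 0.0366] mean [0.5695 0.0119 0.0466] 116
thickR (array([ 0.4663, -0.3776]), 0.074, array([0.0922, 0.0584]), array([ 0.4659, -0.3778], dtype=float32))
s8 (array([ 0.582 , -0.2448]), 0.296, array([0.0935, 0.0605]), array([ 0.5816, -0.2454], dtype=float32))
```

Request:
jog_arm(
  plan=[
    {"tx": 0.02,"ty": 0,"tz": 0.6,"spin": 0},
    {"tx": 0,"ty": 0,"tz": 0.95,"spin": 0},
    {"tx": 0,"ty": 0,"tz": 0.95,"spin": 0},
    {"tx": 0,"ty": 0,"tz": 0.95,"spin": 0},
    {"tx": 0,"ty": 0,"tz": 0.9,"spin": 0},
    {"tx": 0,"ty": 0,"tz": 0.6,"spin": 0},
    {"tx": 0,"ty": 0,"tz": 0.17,"spin": 0},
    {"tx": 0,"ty": 0,"tz": 0,"spin": 0},
  ],
)

```text
clock: 22.3
tool_pos: [0.4672, 0.2515, -0.0034]
tcp_rot: [0.055, 0.999, -0.001, -0.001]
force: [0.6, 0.1, 0.8]
gripper_width: 0.998
gripper_force: 0.0
```

Request:
jog_arm(
  plan=[
    {"tx": 0,"ty": 0,"tz": 0,"spin": 0},
    {"tx": 0,"ty": 0,"tz": 0,"spin": 0},
    {"tx": 0,"ty": 0,"tz": 0,"spin": 0},
  ],
)

```text
clock: 22.6
tool_pos: [0.4687, 0.2533, -0.001]
tcp_rot: [0.054, 0.999, 0.001, 0.001]
force: [0.0, -0.2, -0.8]
gripper_width: 0.999
gripper_force: 0.0
```

Request:
jog_arm(
  plan=[
    {"tx": 0,"ty": 0,"tz": 0,"spin": 0},
    {"tx": 0,"ty": 0,"tz": 0,"spin": 0},
    {"tx": 0,"ty": 0,"tz": 0,"spin": 0},
    {"tx": 0,"ty": 0,"tz": 0,"spin": 0},
    {"tx": 0,"ty": 0,"tz": 0,"spin": 0},
    {"tx": 0,"ty": 0,"tz": 0,"spin": 0},
    {"tx": 0,"ty": 0,"tz": 0,"spin": 0},
    {"tx": 0,"ty": 0,"tz": 0,"spin": 0},
  ],
  gripper=-1,
  grip_force=45,
)

```text
clock: 23.4
tool_pos: [0.4678, 0.2532, -0.002]
tcp_rot: [0.054, 0.999, 0.0, 0.0]
force: [-1.8, -0.4, 6.1]
gripper_width: 0.64
gripper_force: 48.4
```

```bash
python3 - <<'E'
from h import *
togo(.586,.007,.2,.058)
E
```

```text
t 23.4 tcp [ 0.4678  0.2532 -0.002 ] toolx 3.034 shift after spin [-2.6  -6.31 -5.05] spin -2.07 w 0.64 F [-1.8 -0.4  6.1]
```

Request:
jog_arm(
  plan=[
    {"tx": 0,"ty": 0,"tz": -0.3,"spin": 0},
    {"tx": 0,"ty": 0,"tz": -0.95,"spin": 0},
    {"tx": 0,"ty": 0,"tz": -0.95,"spin": 0},
    {"tx": 0,"ty": 0,"tz": -0.95,"spin": 0},
    {"tx": 0,"ty": 0,"tz": -0.95,"spin": -0.5},
    {"tx": 0,"ty": 0,"tz": -0.95,"spin": -0.5},
    {"tx": 0,"ty": 0,"tz": 0,"spin": -0.5},
    {"tx": 0,"ty": 0,"tz": 0,"spin": -0.57},
  ],
)

```text
clock: 24.2
tool_pos: [0.4682, 0.2532, 0.202]
tcp_rot: [-0.03, 1.0, 0.001, 0.002]
force: [-0.5, -0.4, -2.4]
gripper_width: 0.641
gripper_force: 48.4
```

Request:
jog_arm(
  plan=[
    {"tx": -0.37,"ty": -0.9,"tz": 0,"spin": 0},
    {"tx": -0.37,"ty": -0.9,"tz": 0,"spin": 0},
    {"tx": -0.37,"ty": -0.9,"tz": 0,"spin": 0},
    {"tx": -0.37,"ty": -0.9,"tz": 0,"spin": 0},
    {"tx": -0.37,"ty": -0.9,"tz": 0,"spin": 0},
    {"tx": -0.37,"ty": -0.9,"tz": 0,"spin": 0},
    {"tx": -0.38,"ty": -0.91,"tz": 0,"spin": 0},
    {"tx": 0,"ty": 0,"tz": 0,"spin": 0},
  ],
)

```text
clock: 25.0
tool_pos: [0.5868, 0.0024, 0.1996]
tcp_rot: [-0.027, 1.0, -0.001, 0.0]
force: [-0.4, 0.6, -0.5]
gripper_width: 0.639
gripper_force: 48.5
```

Request:
jog_arm(
  plan=[
    {"tx": 0,"ty": 0,"tz": 0,"spin": 0},
    {"tx": 0,"ty": 0,"tz": 0,"spin": 0},
  ],
)

```text
clock: 25.2
tool_pos: [0.5853, 0.0076, 0.1993]
tcp_rot: [-0.029, 1.0, 0.0, -0.0]
force: [0.3, 0.3, -1.0]
gripper_width: 0.642
gripper_force: 48.5
```

```bash
python3 - <<'E'
from h import *
togo(.586,.007,.0445,.058)
z=ctrl.get_state()["tool_pos"][2]
c=cap("wrist"); plated(c,.012,(.584,.007),z0=z+.002,R=.08); well(pts(c))
E
```

```text
t 25.2 tcp [0.5853 0.0076 0.1993] toolx -3.083 shift after spin [-0.02 -0.02  3.87] spin 0.0 w 0.642 F [ 0.3  0.3 -1. ]
depthfit [0.5852 0.0078] 0.059 [0.089  0.0677] mean [0.5801 0.0073 0.2134] 16457
yaw 0.057248130356408584 front 0.5228470069754401 panel y -0.101570912029716 0.05611204731446449 mid -0.02272943235762576 rear [0.11326196 0.12195984] guides inner 0.012280866641406325 -0.05753305071791237 126
well [0.5863 0.0064]
```

Request:
jog_arm(
  plan=[
    {"tx": -0.02,"ty": -0.02,"tz": 0.6,"spin": 0},
    {"tx": 0,"ty": 0,"tz": 0.8,"spin": 0},
    {"tx": 0,"ty": 0,"tz": 0.8,"spin": 0},
    {"tx": 0,"ty": 0,"tz": 0.7,"spin": 0},
    {"tx": 0,"ty": 0,"tz": 0.5,"spin": 0},
    {"tx": 0,"ty": 0,"tz": 0.3,"spin": 0},
    {"tx": 0,"ty": 0,"tz": 0.15,"spin": 0},
    {"tx": 0,"ty": 0,"tz": 0,"spin": 0},
  ],
)

```text
clock: 26.05
tool_pos: [0.5868, 0.0067, 0.0456]
tcp_rot: [-0.029, 1.0, 0.0, 0.0]
force: [-0.1, -0.7, -1.1]
gripper_width: 0.639
gripper_force: 48.5
```

```bash
python3 - <<'E'
from h import *
togo(.586,.007,.0445,.058)
E
```

```text
t 26.05 tcp [0.5868 0.0067 0.0456] toolx -3.083 shift after spin [0.02 0.01 0.03] spin 0.01 w 0.639 F [-0.1 -0.7 -1.1]
```

Request:
jog_arm(
  plan=[
    {"tx": 0,"ty": 0,"tz": 0.03,"spin": 0},
    {"tx": 0,"ty": 0,"tz": 0,"spin": 0},
    {"tx": 0,"ty": 0,"tz": 0,"spin": 0},
    {"tx": 0,"ty": 0,"tz": 0,"spin": 0},
    {"tx": 0,"ty": 0,"tz": 0,"spin": 0},
    {"tx": 0,"ty": 0,"tz": 0,"spin": 0},
  ],
  gripper=1,
)

```text
clock: 26.65
tool_pos: [0.5867, 0.0061, 0.0442]
tcp_rot: [-0.029, 1.0, -0.0, 0.0]
force: [-0.3, 0.5, 0.1]
gripper_width: 0.998
gripper_force: 0.0
```

Request:
jog_arm(
  plan=[
    {"tx": 0,"ty": 0,"tz": -0.4,"spin": 0},
    {"tx": 0,"ty": 0,"tz": -0.95,"spin": 0},
    {"tx": 0,"ty": 0,"tz": -0.95,"spin": 0},
    {"tx": 0,"ty": 0,"tz": -0.95,"spin": 0},
    {"tx": 0,"ty": 0,"tz": -0.65,"spin": -0.2},
    {"tx": 0.37,"ty": -0.94,"tz": 0,"spin": 0},
    {"tx": 0.37,"ty": -0.94,"tz": 0,"spin": 0},
    {"tx": 0.37,"ty": -0.94,"tz": 0,"spin": 0},
  ],
)

```text
clock: 27.45
tool_pos: [0.5506, -0.1106, 0.202]
tcp_rot: [-0.037, 0.999, -0.0, 0.001]
force: [0.5, -1.0, 0.5]
gripper_width: 1.001
gripper_force: 0.0
```

Request:
jog_arm(
  plan=[
    {"tx": 0.37,"ty": -0.94,"tz": 0,"spin": 0},
    {"tx": 0.37,"ty": -0.94,"tz": 0,"spin": 0},
    {"tx": 0.37,"ty": -0.94,"tz": 0,"spin": 0},
    {"tx": 0.37,"ty": -0.94,"tz": 0,"spin": 0},
    {"tx": 0.37,"ty": -0.94,"tz": 0,"spin": 0},
    {"tx": 0.37,"ty": -0.94,"tz": 0,"spin": 0},
    {"tx": 0.37,"ty": -0.94,"tz": 0,"spin": 0},
    {"tx": 0,"ty": 0,"tz": 0,"spin": 0},
  ],
)

```text
clock: 28.25
tool_pos: [0.4647, -0.3843, 0.2014]
tcp_rot: [-0.035, 0.999, -0.001, 0.0]
force: [-0.2, 0.6, 0.4]
gripper_width: 1.002
gripper_force: 0.0
```

Request:
jog_arm(
  plan=[
    {"tx": 0,"ty": 0,"tz": 0,"spin": 0},
    {"tx": 0,"ty": 0,"tz": 0,"spin": 0},
  ],
)

```text
clock: 28.45
tool_pos: [0.4672, -0.379, 0.2007]
tcp_rot: [-0.037, 0.999, 0.0, 0.0]
force: [0.8, 0.2, -0.8]
gripper_width: 0.998
gripper_force: 0.0
```

```bash
python3 - <<'E'
from h import *
c=cap("wrist"); plated(c,.02,(.465,-.379),R=.07); plated(c,.008,(.581,-.247),R=.07)
togo(.465,-.379,.002,.074)
c=cap("top"); plated(c,.012,(.586,.007),z0=.046,R=.06)
E
```

```text
depthfit [ 0.4641 -0.3785] 0.075 [0.087  0.0564] mean [ 0.4619 -0.3786  0.0202] 3446
depthfit [ 0.5799 -0.2471] 0.299 [0.0875 0.0562] mean [ 0.5647 -0.2569  0.0078] 1282
t 28.5 tcp [ 0.4673 -0.3787  0.2006] toolx -3.067 shift after spin [ 0.06 -0.    4.97] spin 0.01 w 0.999 F [-0.2  0.4  0. ]
depthfit [0.5958 0.0136] 0.062 [0.0557 0.037 ] mean [0.5944 0.0159 0.0582] 116
```

Request:
jog_arm(
  plan=[
    {"tx": 0.06,"ty": 0,"tz": 0.6,"spin": 0},
    {"tx": 0,"ty": 0,"tz": 0.95,"spin": 0},
    {"tx": 0,"ty": 0,"tz": 0.95,"spin": 0},
    {"tx": 0,"ty": 0,"tz": 0.95,"spin": 0},
    {"tx": 0,"ty": 0,"tz": 0.85,"spin": 0},
    {"tx": 0,"ty": 0,"tz": 0.5,"spin": 0},
    {"tx": 0,"ty": 0,"tz": 0.17,"spin": 0},
    {"tx": 0,"ty": 0,"tz": 0,"spin": 0},
  ],
)

```text
clock: 29.35
tool_pos: [0.4643, -0.3787, 0.0006]
tcp_rot: [-0.037, 0.999, 0.001, -0.001]
force: [-0.5, -0.5, 0.5]
gripper_width: 1.003
gripper_force: 0.0
```

Request:
jog_arm(
  plan=[
    {"tx": 0,"ty": 0,"tz": 0,"spin": 0},
    {"tx": 0,"ty": 0,"tz": 0,"spin": 0},
    {"tx": 0,"ty": 0,"tz": 0,"spin": 0},
  ],
)

```text
clock: 29.65
tool_pos: [0.4653, -0.3808, 0.003]
tcp_rot: [-0.037, 0.999, -0.001, 0.001]
force: [0.4, -0.2, -0.7]
gripper_width: 1.003
gripper_force: 0.0
```

Request:
jog_arm(
  plan=[
    {"tx": 0,"ty": 0,"tz": 0,"spin": 0},
    {"tx": 0,"ty": 0,"tz": 0,"spin": 0},
    {"tx": 0,"ty": 0,"tz": 0,"spin": 0},
    {"tx": 0,"ty": 0,"tz": 0,"spin": 0},
    {"tx": 0,"ty": 0,"tz": 0,"spin": 0},
    {"tx": 0,"ty": 0,"tz": 0,"spin": 0},
    {"tx": 0,"ty": 0,"tz": 0,"spin": 0},
    {"tx": 0,"ty": 0,"tz": 0,"spin": 0},
  ],
  gripper=-1,
  grip_force=45,
)

```text
clock: 30.45
tool_pos: [0.4647, -0.3803, 0.002]
tcp_rot: [-0.037, 0.999, -0.0, 0.0]
force: [-0.7, 0.4, 5.7]
gripper_width: 0.64
gripper_force: 49.1
```

```bash
python3 - <<'E'
from h import *
togo(.586,.007,.22,.058)
E
```

```text
t 30.45 tcp [ 0.4647 -0.3803  0.002 ] toolx -3.068 shift after spin [-3.59  9.49 -5.46] spin 0.2 w 0.64 F [-0.7  0.4  5.7]
```

Request:
jog_arm(
  plan=[
    {"tx": 0,"ty": 0,"tz": -0.4,"spin": 0},
    {"tx": 0,"ty": 0,"tz": -1,"spin": 0},
    {"tx": 0,"ty": 0,"tz": -1,"spin": 0},
    {"tx": 0,"ty": 0,"tz": -1,"spin": 0},
    {"tx": 0,"ty": 0,"tz": -1,"spin": 0},
    {"tx": 0,"ty": 0,"tz": -1,"spin": 0.2},
    {"tx": -0.36,"ty": 0.95,"tz": 0,"spin": 0},
    {"tx": -0.36,"ty": 0.95,"tz": 0,"spin": 0},
  ],
)

```text
clock: 31.25
tool_pos: [0.4893, -0.3029, 0.2204]
tcp_rot: [-0.028, 1.0, -0.001, 0.002]
force: [0.4, 1.0, -1.7]
gripper_width: 0.641
gripper_force: 48.3
```

Request:
jog_arm(
  plan=[
    {"tx": -0.36,"ty": 0.95,"tz": 0,"spin": 0},
    {"tx": -0.36,"ty": 0.95,"tz": 0,"spin": 0},
    {"tx": -0.36,"ty": 0.95,"tz": 0,"spin": 0},
    {"tx": -0.36,"ty": 0.95,"tz": 0,"spin": 0},
    {"tx": -0.36,"ty": 0.95,"tz": 0,"spin": 0},
    {"tx": -0.36,"ty": 0.95,"tz": 0,"spin": 0},
    {"tx": -0.36,"ty": 0.95,"tz": 0,"spin": 0},
    {"tx": -0.36,"ty": 0.95,"tz": 0,"spin": 0},
  ],
)

```text
clock: 32.05
tool_pos: [0.5861, 0.0094, 0.2181]
tcp_rot: [-0.029, 1.0, -0.0, 0.0]
force: [0.3, -0.2, -1.4]
gripper_width: 0.64
gripper_force: 48.3
```

Request:
jog_arm(
  plan=[
    {"tx": 0,"ty": 0,"tz": 0,"spin": 0},
    {"tx": 0,"ty": 0,"tz": 0,"spin": 0},
    {"tx": 0,"ty": 0,"tz": 0,"spin": 0},
    {"tx": 0,"ty": 0,"tz": 0,"spin": 0},
  ],
)

```text
clock: 32.45
tool_pos: [0.5859, 0.0064, 0.2175]
tcp_rot: [-0.028, 1.0, -0.0, -0.0]
force: [0.8, 0.1, -1.0]
gripper_width: 0.645
gripper_force: 48.4
```

```bash
python3 - <<'E'
from h import *
togo(.586,.007,.0605,.058)
z=ctrl.get_state()["tool_pos"][2]
c=cap("wrist"); plated(c,.02,(.584,.007),z0=z-.002,R=.08); well(pts(c))
E
```

```text
t 32.45 tcp [0.5859 0.0064 0.2175] toolx -3.085 shift after spin [-0.    0.02  3.92] spin -0.02 w 0.645 F [ 0.8  0.1 -1. ]
depthfit [0.5863 0.0066] 0.061 [0.0886 0.0823] mean [0.5806 0.0062 0.2358] 17981
yaw 0.053894302792373956 front 0.5227289737237704 panel y -0.10349671961169592 0.054258517512315356 mid -0.02461910104969028 rear [0.11358555 0.12148209] guides inner -0.05960960851704306 -0.059643693846364185 110
well [0.5862 0.0068]
```

Request:
jog_arm(
  plan=[
    {"tx": 0,"ty": 0.02,"tz": 0.6,"spin": 0},
    {"tx": 0,"ty": 0,"tz": 0.8,"spin": 0},
    {"tx": 0,"ty": 0,"tz": 0.8,"spin": 0},
    {"tx": 0,"ty": 0,"tz": 0.7,"spin": 0},
    {"tx": 0,"ty": 0,"tz": 0.5,"spin": 0},
    {"tx": 0,"ty": 0,"tz": 0.35,"spin": 0},
    {"tx": 0,"ty": 0,"tz": 0.15,"spin": 0},
    {"tx": 0,"ty": 0,"tz": 0,"spin": 0},
  ],
)

```text
clock: 33.3
tool_pos: [0.5865, 0.008, 0.0616]
tcp_rot: [-0.029, 1.0, -0.0, 0.0]
force: [0.4, -0.3, 0.1]
gripper_width: 0.64
gripper_force: 48.4
```

```bash
python3 - <<'E'
from h import *
togo(.586,.007,.060,.058)
E
```

```text
t 33.3 tcp [0.5865 0.008  0.0616] toolx -3.084 shift after spin [ 0.01 -0.03  0.04] spin -0.01 w 0.64 F [ 0.4 -0.3  0.1]
```

Request:
jog_arm(
  plan=[
    {"tx": 0,"ty": 0,"tz": 0.03,"spin": 0},
    {"tx": 0,"ty": 0,"tz": 0,"spin": 0},
    {"tx": 0,"ty": 0,"tz": 0,"spin": 0},
    {"tx": 0,"ty": 0,"tz": 0,"spin": 0},
    {"tx": 0,"ty": 0,"tz": 0,"spin": 0},
    {"tx": 0,"ty": 0,"tz": 0,"spin": 0},
  ],
  gripper=1,
)

```text
clock: 33.9
tool_pos: [0.5862, 0.0086, 0.0602]
tcp_rot: [-0.029, 1.0, -0.0, 0.0]
force: [0.2, 0.8, -0.1]
gripper_width: 0.998
gripper_force: 0.0
```

Request:
jog_arm(
  plan=[
    {"tx": 0,"ty": 0,"tz": -0.4,"spin": 0},
    {"tx": 0,"ty": 0,"tz": -0.95,"spin": 0},
    {"tx": 0,"ty": 0,"tz": -0.95,"spin": 0},
    {"tx": 0,"ty": 0,"tz": -0.95,"spin": 0},
    {"tx": 0,"ty": 0,"tz": -0.25,"spin": -0.75},
    {"tx": 0,"ty": 0,"tz": 0,"spin": -0.75},
    {"tx": 0,"ty": 0,"tz": 0,"spin": -0.75},
    {"tx": 0,"ty": 0,"tz": 0,"spin": -0.75},
  ],
)

```text
clock: 34.7
tool_pos: [0.5864, 0.0085, 0.2018]
tcp_rot: [-0.15, 0.989, -0.0, 0.001]
force: [0.3, 0.1, -1.0]
gripper_width: 1.0
gripper_force: 0.0
```

Request:
jog_arm(
  plan=[
    {"tx": 0.29,"ty": -0.86,"tz": 0,"spin": 0},
    {"tx": 0.29,"ty": -0.86,"tz": 0,"spin": 0},
    {"tx": 0.29,"ty": -0.86,"tz": 0,"spin": 0},
    {"tx": 0.29,"ty": -0.86,"tz": 0,"spin": 0},
    {"tx": 0.29,"ty": -0.86,"tz": 0,"spin": 0},
    {"tx": 0.29,"ty": -0.86,"tz": 0,"spin": 0},
    {"tx": 0.29,"ty": -0.86,"tz": 0,"spin": 0},
    {"tx": 0,"ty": 0,"tz": 0,"spin": 0},
  ],
)

```text
clock: 35.5
tool_pos: [0.5785, -0.25, 0.2014]
tcp_rot: [-0.146, 0.989, -0.001, 0.0]
force: [-0.6, -0.3, -0.2]
gripper_width: 1.0
gripper_force: 0.0
```

Request:
jog_arm(
  plan=[
    {"tx": 0,"ty": 0,"tz": 0,"spin": 0},
    {"tx": 0,"ty": 0,"tz": 0,"spin": 0},
    {"tx": 0,"ty": 0,"tz": 0,"spin": 0},
  ],
)

```text
clock: 35.8
tool_pos: [0.5794, -0.2443, 0.2005]
tcp_rot: [-0.149, 0.989, 0.0, 0.0]
force: [-0.0, -0.1, 0.3]
gripper_width: 0.996
gripper_force: 0.0
```

```bash
python3 - <<'E'
from h import *
c=cap("wrist"); plated(c,.008,(.58,-.247),R=.07)
togo(.58,-.247,-.003,.298)
c=cap("top"); plated(c,.02,(.586,.007),z0=.058,R=.06)
E
```

```text
depthfit [ 0.5807 -0.2466] 0.294 [0.088  0.0559] mean [ 0.5785 -0.2471  0.0081] 3196
t 35.85 tcp [ 0.5794 -0.2443  0.2004] toolx -2.842 shift after spin [ 0.01 -0.07  5.09] spin 0.02 w 1.002 F [ 0.4 -0.4  0.7]
depthfit [0.588  0.0097] 0.054 [0.0883 0.0563] mean [0.5896 0.0097 0.0788] 470
```

Request:
jog_arm(
  plan=[
    {"tx": -0.01,"ty": -0.06,"tz": 0.6,"spin": 0},
    {"tx": 0,"ty": 0,"tz": 0.95,"spin": 0},
    {"tx": 0,"ty": 0,"tz": 0.95,"spin": 0},
    {"tx": 0,"ty": 0,"tz": 0.95,"spin": 0},
    {"tx": 0,"ty": 0,"tz": 0.9,"spin": 0},
    {"tx": 0,"ty": 0,"tz": 0.5,"spin": 0},
    {"tx": 0,"ty": 0,"tz": 0.23,"spin": 0},
    {"tx": 0,"ty": 0,"tz": 0,"spin": 0},
  ],
)

```text
clock: 36.7
tool_pos: [0.5794, -0.2467, -0.0044]
tcp_rot: [-0.149, 0.989, 0.001, -0.001]
force: [-0.2, -0.3, 0.1]
gripper_width: 1.001
gripper_force: 0.0
```

Request:
jog_arm(
  plan=[
    {"tx": 0,"ty": 0,"tz": 0,"spin": 0},
    {"tx": 0,"ty": 0,"tz": 0,"spin": 0},
    {"tx": 0,"ty": 0,"tz": 0,"spin": 0},
    {"tx": 0,"ty": 0,"tz": 0,"spin": 0},
  ],
)

```text
clock: 37.1
tool_pos: [0.581, -0.2481, -0.0019]
tcp_rot: [-0.148, 0.989, -0.001, 0.001]
force: [-0.2, 0.7, -0.2]
gripper_width: 0.998
gripper_force: 0.0
```

```bash
python3 - <<'E'
from h import *
togo(.5806,-.2466,-.0025,.295)
E
```

```text
t 37.1 tcp [ 0.581  -0.2481 -0.0019] toolx -2.844 shift after spin [-0.    0.04  0.01] spin 0.04 w 0.998 F [-0.2  0.7 -0.2]
```

Request:
jog_arm(
  plan=[
    {"tx": 0,"ty": 0,"tz": 0,"spin": 0},
    {"tx": 0,"ty": 0,"tz": 0,"spin": 0},
    {"tx": 0,"ty": 0,"tz": 0,"spin": 0},
    {"tx": 0,"ty": 0,"tz": 0,"spin": 0},
    {"tx": 0,"ty": 0,"tz": 0,"spin": 0},
    {"tx": 0,"ty": 0,"tz": 0,"spin": 0},
    {"tx": 0,"ty": 0,"tz": 0,"spin": 0},
    {"tx": 0,"ty": 0,"tz": 0,"spin": 0},
  ],
  gripper=-1,
  grip_force=45,
)

```text
clock: 37.9
tool_pos: [0.5806, -0.2479, -0.0026]
tcp_rot: [-0.148, 0.989, -0.0, 0.0]
force: [-1.4, 0.3, 5.7]
gripper_width: 0.635
gripper_force: 48.1
```

```bash
python3 - <<'E'
from h import *
togo(.586,.007,.22,.058)
E
```

```text
t 37.9 tcp [ 0.5806 -0.2479 -0.0026] toolx -2.844 shift after spin [-0.51  6.35 -5.57] spin 3.0 w 0.635 F [-1.4  0.3  5.7]
```

Request:
jog_arm(
  plan=[
    {"tx": 0,"ty": 0,"tz": -0.4,"spin": 0},
    {"tx": 0,"ty": 0,"tz": -1,"spin": 0},
    {"tx": 0,"ty": 0,"tz": -1,"spin": 0},
    {"tx": 0,"ty": 0,"tz": -1,"spin": 0},
    {"tx": 0,"ty": 0,"tz": -1,"spin": 0.75},
    {"tx": 0,"ty": 0,"tz": -1,"spin": 0.75},
    {"tx": 0,"ty": 0,"tz": -0.17,"spin": 0.75},
    {"tx": 0,"ty": 0,"tz": 0,"spin": 0.75},
  ],
)

```text
clock: 38.7
tool_pos: [0.5814, -0.2483, 0.224]
tcp_rot: [-0.028, 1.0, -0.001, 0.002]
force: [-0.5, -0.1, -1.4]
gripper_width: 0.636
gripper_force: 48.0
```

Request:
jog_arm(
  plan=[
    {"tx": -0.07,"ty": 0.9,"tz": 0,"spin": 0},
    {"tx": -0.07,"ty": 0.9,"tz": 0,"spin": 0},
    {"tx": -0.07,"ty": 0.9,"tz": 0,"spin": 0},
    {"tx": -0.07,"ty": 0.9,"tz": 0,"spin": 0},
    {"tx": -0.07,"ty": 0.9,"tz": 0,"spin": 0},
    {"tx": -0.07,"ty": 0.9,"tz": 0,"spin": 0},
    {"tx": -0.09,"ty": 0.95,"tz": 0,"spin": 0},
    {"tx": 0,"ty": 0,"tz": 0,"spin": 0},
  ],
)

```text
clock: 39.5
tool_pos: [0.5854, 0.0116, 0.2203]
tcp_rot: [-0.031, 1.0, 0.001, -0.0]
force: [-0.7, -0.9, -1.5]
gripper_width: 0.636
gripper_force: 48.1
```

Request:
jog_arm(
  plan=[
    {"tx": 0,"ty": 0,"tz": 0,"spin": 0},
    {"tx": 0,"ty": 0,"tz": 0,"spin": 0},
    {"tx": 0,"ty": 0,"tz": 0,"spin": 0},
  ],
)

```text
clock: 39.8
tool_pos: [0.5859, 0.0059, 0.2198]
tcp_rot: [-0.028, 1.0, -0.0, -0.0]
force: [0.3, 0.1, -2.0]
gripper_width: 0.645
gripper_force: 48.1
```

```bash
python3 - <<'E'
from h import *
togo(.586,.007,.076,.058)
z=ctrl.get_state()["tool_pos"][2]
c=cap("wrist"); plated(c,.008,(.584,.007),z0=z+.0025,R=.08); well(pts(c))
E
```

```text
t 39.8 tcp [0.5859 0.0059 0.2198] toolx -3.085 shift after spin [-0.01  0.03  3.59] spin -0.02 w 0.645 F [ 0.3  0.1 -2. ]
depthfit [0.5868 0.0058] 0.056 [0.0885 0.068 ] mean [0.5819 0.0057 0.2304] 15593
yaw 0.055081475713229335 front 0.5236599586843271 panel y -0.10391631124931658 0.05377568880629337 mid -0.025070311221511606 rear [0.11317191 0.12157172] guides inner 0.01000657742341962 -0.05978279999263377 118
well [0.5872 0.0066]
```

Request:
jog_arm(
  plan=[
    {"tx": 0,"ty": 0.02,"tz": 0.6,"spin": 0},
    {"tx": 0,"ty": 0,"tz": 0.8,"spin": 0},
    {"tx": 0,"ty": 0,"tz": 0.8,"spin": 0},
    {"tx": 0,"ty": 0,"tz": 0.6,"spin": 0},
    {"tx": 0,"ty": 0,"tz": 0.4,"spin": 0},
    {"tx": 0,"ty": 0,"tz": 0.25,"spin": 0},
    {"tx": 0,"ty": 0,"tz": 0.13,"spin": 0},
    {"tx": 0,"ty": 0,"tz": 0,"spin": 0},
  ],
)

```text
clock: 40.65
tool_pos: [0.5861, 0.0077, 0.0766]
tcp_rot: [-0.029, 1.0, -0.0, 0.0]
force: [-0.2, 0.3, -1.1]
gripper_width: 0.639
gripper_force: 48.1
```

```bash
python3 - <<'E'
from h import *
togo(.586,.007,.0755,.058)
E
```

```text
t 40.65 tcp [0.5861 0.0077 0.0766] toolx -3.084 shift after spin [ 0.   -0.02  0.03] spin -0.01 w 0.639 F [-0.2  0.3 -1.1]
```

Request:
jog_arm(
  plan=[
    {"tx": 0,"ty": 0,"tz": 0.03,"spin": 0},
    {"tx": 0,"ty": 0,"tz": 0,"spin": 0},
    {"tx": 0,"ty": 0,"tz": 0,"spin": 0},
    {"tx": 0,"ty": 0,"tz": 0,"spin": 0},
    {"tx": 0,"ty": 0,"tz": 0,"spin": 0},
    {"tx": 0,"ty": 0,"tz": 0,"spin": 0},
  ],
  gripper=1,
)

```text
clock: 41.25
tool_pos: [0.586, 0.0079, 0.0754]
tcp_rot: [-0.029, 1.0, -0.0, 0.0]
force: [-0.3, 0.3, -0.2]
gripper_width: 1.0
gripper_force: 0.0
```

Request:
jog_arm(
  plan=[
    {"tx": 0,"ty": 0,"tz": -0.3,"spin": 0},
    {"tx": 0,"ty": 0,"tz": -0.9,"spin": 0},
    {"tx": 0,"ty": 0,"tz": -0.9,"spin": 0},
    {"tx": 0,"ty": 0,"tz": -0.9,"spin": 0},
    {"tx": 0.9,"ty": 0,"tz": 0,"spin": 0},
    {"tx": 0.9,"ty": 0,"tz": 0,"spin": 0},
    {"tx": 0.9,"ty": 0,"tz": 0,"spin": 0},
    {"tx": 0.9,"ty": 0,"tz": 0,"spin": 0},
  ],
)

```text
clock: 42.05
tool_pos: [0.441, -0.0005, 0.1962]
tcp_rot: [-0.029, 1.0, -0.0, 0.001]
force: [0.5, -0.3, 0.4]
gripper_width: 0.998
gripper_force: 0.0
```

Request:
jog_arm(
  plan=[
    {"tx": 0,"ty": 0,"tz": 0,"spin": 0},
    {"tx": 0,"ty": 0,"tz": 0,"spin": 0},
    {"tx": 0,"ty": 0,"tz": 0,"spin": 0},
  ],
  gripper=-1,
)

```text
clock: 42.35
tool_pos: [0.4432, -0.0005, 0.1964]
tcp_rot: [-0.029, 1.0, -0.0, 0.001]
force: [0.3, -0.0, 1.1]
gripper_width: 0.517
gripper_force: 0.0
```

```bash
python3 - <<'E'
from h import *
togo(.44,0,.05,.058)
c=cap("top");W=pts(c); plated(c,.008,(.587,.007),z0=.078,R=.05); well(W)
m=(abs(W[...,1])<.06)&(abs(W[...,0]-.59)<.04);print(np.nanpercentile(W[m][:,2],[2,50,98]))
c=cap("wrist"); save(c,"w9.png"); W=pts(c)
m=(abs(W[...,1])<.06)&(W[...,0]<.51)&(W[...,0]>.46)&(abs(W[...,2]-.066)<.012);p=W[m];print("handle",len(p),np.percentile(p,[3,50,97],axis=0))
plated(c,.008,(.587,.007),z0=.078,R=.05)
E
```

```text
t 42.35 tcp [ 0.4432 -0.0005  0.1964] toolx -3.084 shift after spin [0.09 0.02 3.66] spin -0.0 w 0.517 F [ 0.3 -0.   1.1]
depthfit [0.5856 0.0055] 1.553 [0.0439 0.0164] mean [0.5862 0.0048 0.0864] 64h.py:51: RankWarning: Polyfit may be poorly conditioned
  e=np.array(e); c=np.polyfit(e[:,0],e[:,1],1); a-=c[0]
Traceback (most recent call last):
  File "h.py", line 51, in well
    e=np.array(e); c=np.polyfit(e[:,0],e[:,1],1); a-=c[0]
                                ~^^^^^
IndexError: too many indices for array: array is 1-dimensional, but 2 were indexed
```

```bash
python3 - <<'E'
from h import *
c=cap("wrist"); save(c,"w9.png"); W=pts(c)
m=(abs(W[...,1])<.06)&(W[...,0]<.51)&(W[...,0]>.46)&(abs(W[...,2]-.066)<.012);p=W[m];print("handle",len(p),np.percentile(p,[3,50,97],axis=0) if len(p) else 0)
m=(abs(W[...,1]-.007)<.025)&(abs(W[...,0]-.585)<.04)
print(m.sum(),np.percentile(W[m][:,2],[2,50,98]) if m.any() else 0)
c=cap("side"); a=c["color"][170:270,270:430,::-1]; cv2.imwrite("pics/s9.png",cv2.resize(a,(800,500),interpolation=cv2.INTER_CUBIC))
E
```

```text
handle 1005 [[ 0.48179301 -0.04441299  0.06400448]
 [ 0.48699815  0.00173646  0.06838625]
 [ 0.49796035  0.0465247   0.07033321]]
2511 [0.08454302 0.08606083 0.08736452]
```

View pics/w9.png

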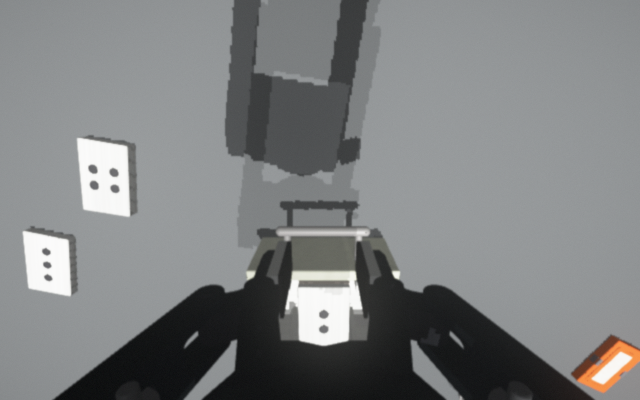

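View pics/s9.png

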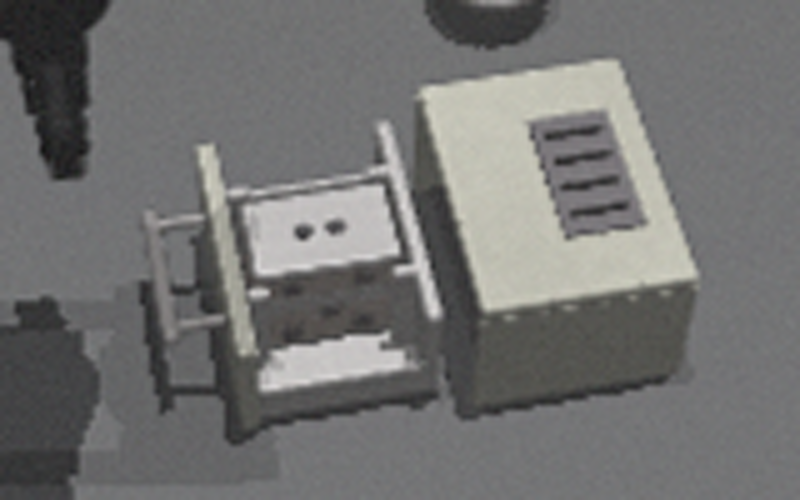

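Request:
jog_arm(
  plan=[
    {"tx": 0.35,"ty": 0,"tz": 0.5,"spin": 0},
    {"tx": 0,"ty": 0,"tz": 0.8,"spin": 0},
    {"tx": 0,"ty": 0,"tz": 0.8,"spin": 0},
    {"tx": 0,"ty": 0,"tz": 0.8,"spin": 0},
    {"tx": 0,"ty": 0,"tz": 0.6,"spin": 0},
    {"tx": 0,"ty": 0,"tz": 0.28,"spin": 0},
    {"tx": 0,"ty": 0,"tz": 0,"spin": 0},
    {"tx": 0,"ty": 0,"tz": 0,"spin": 0},
  ],
)

```text
clock: 43.3
tool_pos: [0.429, -0.0013, 0.045]
tcp_rot: [-0.029, 1.0, -0.0, 0.0]
force: [-1.1, 0.6, 0.2]
gripper_width: -0.002
gripper_force: 0.0
```

Request:
jog_arm(
  plan=[
    {"tx": -0.4,"ty": 0,"tz": 0,"spin": 0},
    {"tx": -0.3,"ty": 0,"tz": 0,"spin": 0},
    {"tx": -0.2,"ty": 0,"tz": 0,"spin": 0},
    {"tx": -0.2,"ty": 0,"tz": 0,"spin": 0},
    {"tx": -0.2,"ty": 0,"tz": 0,"spin": 0},
    {"tx": -0.2,"ty": 0,"tz": 0,"spin": 0},
    {"tx": -0.2,"ty": 0,"tz": 0,"spin": 0},
    {"tx": -0.2,"ty": 0,"tz": 0,"spin": 0},
  ],
)

```text
clock: 44.1
tool_pos: [0.5045, 0.0032, 0.0441]
tcp_rot: [-0.029, 1.0, -0.0, -0.0]
force: [-4.3, -0.8, 3.9]
gripper_width: -0.0
gripper_force: 1.7
```

```bash
python3 - <<'E'
from h import *
togo(.598,.009,.045,.058)
c=cap("top"); W=pts(c)
m=(abs(W[...,1]-.005)<.06)&(W[...,0]>.5)&(W[...,0]<.66)&(abs(W[...,2]-.086)<.005);print(np.histogram(W[m][:,0],np.arange(.5,.67,.01)))
E
```

```text
t 44.1 tcp [0.5045 0.0032 0.0441] toolx -3.084 shift after spin [-2.34  0.01 -0.02] spin -0.0 w -0.0 F [-4.3 -0.8  3.9]
(array([ 0,  0,  0,  0,  0,  2,  2,  3,  0,  0,  0,  0, 38, 42, 50, 48,  0]), array([0.5 , 0.51, 0.52, 0.53, 0.54, 0.55, 0.56, 0.57, 0.58, 0.59, 0.6 ,
       0.61, 0.62, 0.63, 0.64, 0.65, 0.66, 0.67]))
```

Request:
jog_arm(
  plan=[
    {"tx": -0.25,"ty": 0,"tz": 0,"spin": 0},
    {"tx": -0.25,"ty": 0,"tz": 0,"spin": 0},
    {"tx": -0.25,"ty": 0,"tz": 0,"spin": 0},
    {"tx": -0.25,"ty": 0,"tz": 0,"spin": 0},
    {"tx": -0.25,"ty": 0,"tz": 0,"spin": 0},
    {"tx": -0.25,"ty": 0,"tz": 0,"spin": 0},
    {"tx": -0.2,"ty": 0,"tz": 0,"spin": 0},
    {"tx": -0.2,"ty": 0,"tz": 0,"spin": 0},
  ],
)

```text
clock: 44.95
tool_pos: [0.5804, 0.0075, 0.0439]
tcp_rot: [-0.029, 1.0, -0.0, -0.0]
force: [-3.1, -1.3, -0.8]
gripper_width: 0.004
gripper_force: 1.7
```

```bash
python3 - <<'E'
from h import *
togo(.598,.009,.045,.058)
c=cap("wrist"); W=pts(c); save(c,"w10.png")
m=(abs(W[...,1]-.008)<.09)&(W[...,0]>.55)&(W[...,0]<.72)&(W[...,2]>.08)&(W[...,2]<.108)
for lo,hi in((.083,.089),(.098,.106)):
    k=m&(W[...,2]>lo)&(W[...,2]<hi); p=W[k]; n=np.array([np.cos(.057),np.sin(.057)])
    print(lo,len(p), np.percentile(p[:,:2]@n,[2,50,98]) if len(p) else 0)
E
```

```text
t 44.95 tcp [0.5804 0.0075 0.0439] toolx -3.084 shift after spin [-0.44  0.01 -0.03] spin -0.0 w 0.004 F [-3.1 -1.3 -0.8]
0.083 479 [0.56702723 0.56894889 0.57446503]
0.098 4702 [0.56813132 0.5730273  0.58910686]
```

Request:
jog_arm(
  plan=[
    {"tx": -0.08,"ty": 0,"tz": 0,"spin": 0},
    {"tx": -0.08,"ty": 0,"tz": 0,"spin": 0},
    {"tx": -0.07,"ty": 0,"tz": 0,"spin": 0},
    {"tx": -0.07,"ty": 0,"tz": 0,"spin": 0},
  ],
)

```text
clock: 45.4
tool_pos: [0.5921, 0.0082, 0.0443]
tcp_rot: [-0.029, 1.0, -0.0, 0.0]
force: [-4.6, -0.3, 1.7]
gripper_width: 0.002
gripper_force: 1.6
```

Request:
jog_arm(
  plan=[
    {"tx": -0.06,"ty": 0,"tz": 0,"spin": 0},
    {"tx": -0.06,"ty": 0,"tz": 0,"spin": 0},
    {"tx": 0,"ty": 0,"tz": 0,"spin": 0},
  ],
)

```text
clock: 45.7
tool_pos: [0.5973, 0.0085, 0.0442]
tcp_rot: [-0.029, 1.0, -0.0, 0.0]
force: [-0.1, -0.6, -0.5]
gripper_width: -0.001
gripper_force: 0.0
```

Request:
jog_arm(
  plan=[
    {"tx": -0.07,"ty": 0,"tz": 0,"spin": 0},
    {"tx": -0.07,"ty": 0,"tz": 0,"spin": 0},
    {"tx": 0,"ty": 0,"tz": 0,"spin": 0},
  ],
)

```text
clock: 46.0
tool_pos: [0.6019, 0.0089, 0.0439]
tcp_rot: [-0.029, 1.0, 0.0, -0.001]
force: [-6.1, -1.0, 3.4]
gripper_width: -0.002
gripper_force: 2.8
```

```bash
python3 - <<'E'
from h import *
togo(.605,.009,.045,.058)
c=cap("side"); a=c["color"][170:270,290:450,::-1]; cv2.imwrite("pics/s10.png",cv2.resize(a,(800,500),interpolation=cv2.INTER_CUBIC))
E
```

```text
t 46.0 tcp [0.6019 0.0089 0.0439] toolx -3.084 shift after spin [-0.08 -0.   -0.03] spin -0.0 w -0.002 F [-6.1 -1.   3.4]
```

View pics/s10.png

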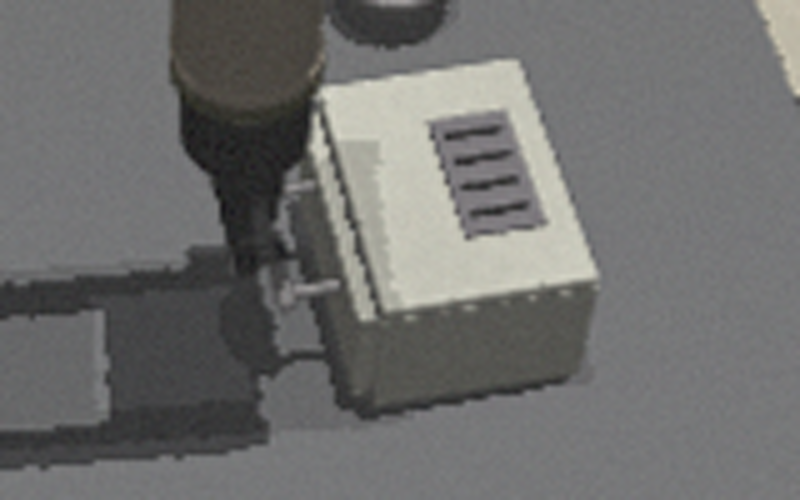

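Request:
jog_arm(
  plan=[
    {"tx": -0.06,"ty": 0,"tz": 0,"spin": 0},
    {"tx": 0,"ty": 0,"tz": 0,"spin": 0},
    {"tx": 0,"ty": 0,"tz": 0,"spin": 0},
  ],
)

```text
clock: 46.35
tool_pos: [0.602, 0.0089, 0.0438]
tcp_rot: [-0.029, 1.0, 0.0, -0.003]
force: [-17.4, -1.4, 11.7]
gripper_width: -0.001
gripper_force: 8.9
```

Request:
jog_arm(
  plan=[
    {"tx": -0.05,"ty": 0,"tz": 0,"spin": 0},
    {"tx": 0,"ty": 0,"tz": 0,"spin": 0},
    {"tx": 0,"ty": 0,"tz": 0,"spin": 0},
  ],
)

```text
clock: 46.65
tool_pos: [0.6021, 0.0089, 0.0437]
tcp_rot: [-0.029, 1.0, -0.0, -0.005]
force: [-28.1, -1.7, 21.1]
gripper_width: 0.004
gripper_force: 14.3
```

Position no longer changes while the force rises, so the drawer is home. Backing off.

Request:
jog_arm(
  plan=[
    {"tx": 0.2,"ty": 0,"tz": 0,"spin": 0},
    {"tx": 0.6,"ty": 0,"tz": 0,"spin": 0},
    {"tx": 0.8,"ty": 0,"tz": 0,"spin": 0},
    {"tx": 0.8,"ty": 0,"tz": -0.4,"spin": 0},
    {"tx": 0.8,"ty": 0,"tz": -0.8,"spin": 0},
    {"tx": 0,"ty": 0,"tz": -0.9,"spin": 0},
    {"tx": 0,"ty": 0,"tz": 0,"spin": 0},
    {"tx": 0,"ty": 0,"tz": 0,"spin": 0},
  ],
)

```text
clock: 47.45
tool_pos: [0.4804, 0.0016, 0.1297]
tcp_rot: [-0.029, 1.0, -0.0, 0.002]
force: [0.1, 0.4, -0.1]
gripper_width: 0.001
gripper_force: 0.0
```

```bash
python3 - <<'E'
from h import *
s=ctrl.get_state(); print(s["clock"],s["tool_pos"],s["force"])
c=cap("top"); W=pts(c)
for n,h,xy in[("s16",.016,(.459,-.258)),("s12R",.012,(.585,-.36))]: print(n,plate(c,h,xy))
a=c["color"][125:275,155:485,::-1]; cv2.imwrite("pics/t11.png",cv2.resize(a,(800,364),interpolation=cv2.INTER_CUBIC))
E
```

```text
47.45 [0.48040659 0.00156422 0.12971753] [ 0.06414076  0.3724605  -0.10687741]
s16 (array([ 0.4595, -0.2583]), -0.122, array([0.0924, 0.0607]), array([ 0.4594, -0.2584], dtype=float32))
s12R (array([ 0.5834, -0.3583]), -0.183, array([0.0939, 0.0607]), array([ 0.5828, -0.3582], dtype=float32))
```

View pics/t11.png

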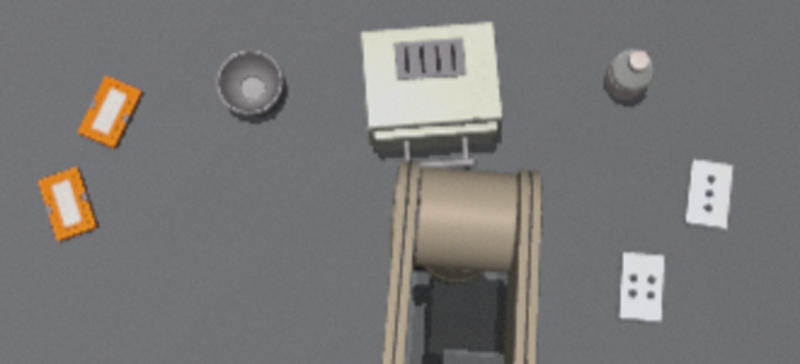

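The top view shows the drawer home (panel against the unit, about row 130). The two unused spacers lie on the trolley to the right, and the bowl and bottle have not moved.

```bash
python3 -c "
from cell import ctrl
print(ctrl.sign_off())"
```

```text
the job is handed in; nothing more can be done
None
```

Job handed in, verdict not shown: all three cassettes (one slim, two thick) plus the 8 mm and one 12 mm spacer are in the magazine (top measured flush at 86 mm before closing), the drawer was pushed until it stopped dead, and the other two spacers lie on the trolley.

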